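# Fetch the check weight from behind the containers

## Task

Clear the three containers out of the blue storage tray onto the grey bench mat, then take the small steel check weight that stands behind them and set it upright in the middle of the balance's round pan. When it stands there, put each container back in the tray at the very place where it stood before. Keep the containers upright and do not disturb the tube rack, the beaker or the tip box.

Things in the scene. Friction and masses are not known exactly. Their poses are not given: they have to be found in the camera images.
- tall_bottle: Tall round bottle, white plastic, 50 mm across, 135 mm high with its grey round screw cap, which is 30 mm across and takes up the top 28 mm; below it a 26 mm neck, then a cone that reaches full width 85 mm above the underside. About 0.2 kg. Stands loose on one of the tray's three marked places (which one changes). Origin: centre of the underside; z up.
- square_bottle: Square bottle, white plastic, 50 x 50 mm body 80 mm high, 120 mm high in all; its grey round screw cap is 34 mm across and takes up the top 27 mm, above a short shoulder. 0.2 kg or so. Stands loose on one of the three marked places. Origin: centre of the underside; z up, x and y square to the body's sides.
- wide_jar: Wide round jar, white plastic, 60 mm across and 100 mm high; its grey round lid is 58 mm across and takes up the top 26 mm. 0.2 kg or so. Stands loose on one of the three marked places. Origin: centre of the underside; z up.
- weight: Small steel check weight, 0.2 kg, 42 mm high: a cylinder 31 mm across and 27 mm high, a short 12 mm neck, a round knob 22 mm across and 11 mm high on top. Stands loose on the tray floor, boxed in by one container in front (robot side) and one at either side: no room for a gripper until they are cleared. Origin: centre of the underside; z up.
- tray: Blue tray, fixed, 180 mm (its x) by 220 mm (its y), rim 14 mm and inner floor 6 mm above the bench. Grey discs 66 mm across mark the container places, at x, y = (-35, 0), (17, 52), (17, -52) mm; the weight stands near (17, 0). Containers start within about 3 mm of a disc's centre. Origin: centre of the underside, on the bench; x points away from the robot, turned with the tray (up to 0.3 rad).
- mat: Grey bench mat, fixed, 280 mm (its x, roughly away from the robot) by 130 mm (its y), 4 mm thick: the side area for the three containers, to the left or to the right of the tray. Origin: centre of the underside, on the bench.
- balance: White bench balance, fixed, with a flat round steel pan 120 mm across, its top 76 mm above the bench; on the other side of the tray from the mat. The housing, 66 mm high (display up to 80 mm), reaches from the pan's centre 150 mm towards the robot, 80 mm away from it, 85 mm to each side. Origin: on the bench, straight below the pan's centre; x points away from the robot, turned with the balance.
- tube_rack: Bystander: white tube rack with blue-capped tubes, 70 x 150 mm, 70 mm high, loose, beyond the tray. Leave it alone. Origin: centre of the underside.
- beaker: Bystander: glass beaker, 68 mm across, 90 mm high, loose, far left of the bench. Leave it alone. Origin: centre of the underside.
- tip_box: Bystander: pipette tip box with a black base and a pale see-through lid, 80 x 115 mm, 70 mm high, loose, far right of the bench. Leave it alone. Origin: centre of the underside.

How it is judged:
On the way, in this order (a step that is already met when the one before it is completed fails the run):
1. all three containers stand upright on the mat, let go, while the weight is still in its place in the tray (x of tall_bottle in the frame of mat between -0.135 and 0.135 m and y of tall_bottle in the frame of mat between -0.062 and 0.062 m and z of tall_bottle in the frame of mat between -0.002 and 0.01 m and angle between each of tall_bottle, square_bottle, wide_jar's own z axis and vertical below 0.15 rad and x of square_bottle in the frame of mat between -0.135 and 0.135 m and y of square_bottle in the frame of mat between -0.062 and 0.062 m and z of square_bottle in the frame of mat between -0.002 and 0.01 m and x of wide_jar in the frame of mat between -0.135 and 0.135 m and y of wide_jar in the frame of mat between -0.062 and 0.062 m and z of wide_jar in the frame of mat between -0.002 and 0.01 m and contact force between each of tall_bottle, square_bottle, wide_jar and the fingers below 0.05 N and distance of weight from where it was at the start of the episode below 0.03 m), for 0.2 s.
2. the weight stands upright on the middle of the pan, let go, while the containers are still on the mat (horizontal distance between weight and balance below 0.015 m and z of weight in the frame of balance between 0.072 and 0.081 m and angle between weight's own z axis and vertical below 0.1 rad and contact force between weight and the fingers below 0.05 N and linear speed of weight below 0.03 m/s and x of tall_bottle in the frame of mat between -0.135 and 0.135 m and y of tall_bottle in the frame of mat between -0.062 and 0.062 m and z of tall_bottle in the frame of mat between -0.002 and 0.01 m and angle between each of tall_bottle, square_bottle, wide_jar's own z axis and vertical below 0.15 rad and x of square_bottle in the frame of mat between -0.135 and 0.135 m and y of square_bottle in the frame of mat between -0.062 and 0.062 m and z of square_bottle in the frame of mat between -0.002 and 0.01 m and x of wide_jar in the frame of mat between -0.135 and 0.135 m and y of wide_jar in the frame of mat between -0.062 and 0.062 m and z of wide_jar in the frame of mat between -0.002 and 0.01 m), for 0.2 s.
At the end, for the whole second after the job is handed in: The weight stands upright and at rest on the pan, its centre within 15 mm of the pan's centre; each container stands upright and at rest within 15 mm of where it stood at the start; all are let go (horizontal distance between weight and balance below 0.015 m and z of weight in the frame of balance between 0.072 and 0.081 m and angle between each of weight, tall_bottle, square_bottle, wide_jar's own z axis and vertical below 0.1 rad and contact force between each of weight, tall_bottle, square_bottle, wide_jar and the fingers below 0.05 N and linear speed of each of weight, tall_bottle, square_bottle, wide_jar below 0.03 m/s and distance of each of tall_bottle, square_bottle, wide_jar from where it was at the start of the episode below 0.015 m); the robot touches nothing.
It fails at once if the tube rack is moved by more than 20 mm (distance of tube_rack from where it was at the start of the episode above 0.02 m).
It fails at once if the beaker is moved by more than 20 mm (distance of beaker from where it was at the start of the episode above 0.02 m).
It fails at once if the tip box is moved by more than 20 mm (distance of tip_box from where it was at the start of the episode above 0.02 m).
It fails at once if a container is tipped by more than 35 degrees (angle between any of tall_bottle, square_bottle, wide_jar's own z axis and vertical above 0.61 rad).
It also fails if it takes over 144 s, if anything falls off the work surface, if the arm or the gripper's body presses on something with over 40 N, if the wrist force passes 120 N, or if a joint passes its speed limit or range.

## Robot

A 7-joint arm with a two-finger parallel gripper is mounted at the origin on the work surface. World frame = base frame: x ahead of the robot, y to its left, z up, the work surface at z = 0. Lengths are in m, angles in rad, forces in N, time in s.
With the tool pointing down it reaches from about 0.4 to 0.85 m from the base axis. Payload 4.5 kg.
Tool frame: the origin (TCP) lies midway between the tips of the shut fingers; the grasp point (between the pads) lies behind it (r.grip_point_offset is the z of the grasp point in the tool frame, in m); z points along the fingers, y is the line along which they close (so a half turn about z gives the same grasp; the last joint's range is limited). The gripper opens to 88 mm and grips with 3 to 60 N. Pads are 18 mm wide; open, the fingers measure 123 mm over their backs; the gripper's body (75 mm by 187 mm) begins 45 mm behind the grasp point.
Start: joints at [-1.072, 0.689, -0.195, 1.565, 0.157, 0.902, -0.215], TCP at [0.28, 0.559, 0.239] pointing down, gripper open.
Joint ranges: [-3.01, 3.01], [-0.46, 2.08], [-1.47, 1.51], [0.13, 2.56], [-1, 4.14], [0.04, 2.09], [-2.66, 2.66]. Speed limits (rad/s): [2.57, 2.57, 3.14, 3.14, 3.14, 3.14, 3.14].

## Interface

Orientations are given as a unit quaternion [x, y, z, w].
In Python, from plant import r, optics, workorder gives the robot as it stands.
- The arm moves only by the shell command python3 -m creep 'ROWS' [FORCE]. ROWS is JSON, a list of rows, each an object of numbers: "grip": the gripper command: -1 is shut, 1 is fully open, values between are in proportion; "tx", "ty", "tz": the shift along the tool's x, y, z in cm; "spin": the turn about the tool's z in degrees. In form: [{"grip": .., "tx": .., "ty": .., "tz": .., "spin": ..}, ...]. A call has 1 to 8 rows; each row shifts and turns the commanded pose from where the row before left it, along the tool's axes as they then stand; what a row does not reach is not made up. A row lasts 1/12 s, in which the tool goes at most 41.7 mm and 7.16 degrees, less where a joint would pass 70% of its speed; a pose out of reach is approached as far as the arm can. A call with a gripper value outside its range is refused whole. The fingers move at their own pace and stop on an object; FORCE is the grip in N (left out, the last holds). Time passes only in rows, so rows that do not move let the fingers close. It gives the time, the measured TCP pose, the force, the opening and the grip force at its end, in the units of the state.
- r.get_state(): the state, without advancing time (a new reading comes with each control period).
- optics.snapshot(name): name is "scene" or "top"; returns (picture, depth): 480x640x3 uint8, red, green, blue; 480x640 float32, m along the optical axis (not along the pixel's ray), 0 where there is no reading.
- optics.get_calibration(name): a dict with "fx", "fy", "cx", "cy" (pixels), "extrinsics" (4x4, takes a point from world to camera coordinates). Camera axes: x right, y down, z forward; pixel columns grow to the right and rows downward; lengths in m; the calibration is good to about 2 mm. A picture is of the moment at which its call begins. get_calibration takes no time and is no camera call.
- workorder.finish_job(): hands the job in; it is judged then, once.
The state is a dict: "clock": time; "q": joint angles; "qd": joint speeds; "joint_torque": joint torques, N m; "tool_pos": TCP position; "eef_rot": TCP orientation; "contact_force": force on the tool from outside, world axes, zero at the start; "moment": the same for the moment, N m; "opening": opening from 0.0 (shut) to 1.0 (fully open); "finger_force": force on a finger pad.
Only numpy, scipy, OpenCV 4.12 (cv2) and the standard library are available. Lean on these libraries where they do the work, as an engineer would, in place of code of your own. Each camera call takes 0.05 s, during which the arm holds its last target. There are 200 camera calls.

## Working session

There is one attempt and no reset: what is moved stays moved. The work goes in short steps, Python scripts to look and compute and a shell command to move; the robot and the scene stay as the last step left them, time stands still between calls to the robot, and variables do not carry over. Pictures are saved under pics/ and viewed, at most 14 in all, crops included, and the job is handed in when it is done.

```bash
ls; mkdir -p pics; python3 - <<'E'
from plant import r,optics
import cv2,numpy as np
s=r.get_state();print(s,r.grip_point_offset)
for n in("top","scene"):
    p,d=optics.snapshot(n);cv2.imwrite(f"pics/{n}0.png",p[:,:,::-1]);np.save(f"{n}0.npy",d)
    print(n,optics.get_calibration(n))
E
```

```text
pics
{'clock': 0.0, 'q': array([-1.07218502,  0.68999777, -0.19454731,  1.56634044,  0.15734112,
        0.90249791, -0.21514674]), 'qd': array([ 8.64526753e-04,  4.74897187e-05, -1.46066368e-03, -2.60815710e-03,
        1.36378870e-04, -8.86719353e-04,  4.83797852e-04]), 'joint_torque': array([-2.69878374e-04, -5.27564979e+01, -1.26706615e+00, -1.53421909e+01,
       -5.26655337e-02,  6.76082738e-03,  1.59438055e-04]), 'tool_pos': array([0.27991276, 0.5581076 , 0.23790324]), 'eef_rot': array([ 2.30276025e-01,  9.73124916e-01, -9.11415936e-04, -1.42102429e-04]), 'contact_force': array([ 0.99967431, -0.5200434 ,  0.65639763]), 'moment': array([-0.0089854 ,  0.00438028, -0.0342063 ]), 'finger_force': 0.0, 'opening': 0.9990887706644735} -0.0187
top {'fx': 583.094080358848, 'fy': 583.094080358848, 'cx': 325.67174819035984, 'cy': 248.21273931669373, 'extrinsics': array([[-1.76642640e-02, -9.99843882e-01, -4.29593437e-04,
         1.43689625e-03],
       [-9.98429198e-01,  1.76621163e-02, -5.31712918e-02,
         6.36923665e-01],
       [ 5.31705784e-02, -5.10313103e-04, -9.98585314e-01,
         1.14008130e+00],
       [ 0.00000000e+00,  0.00000000e+00,  0.00000000e+00,
         1.00000000e+00]])}
scene {'fx': 436.61923923543617, 'fy': 436.61923923543617, 'cx': 318.54333784762144, 'cy': 239.83177999159955, 'extrinsics': array([[ 0.04911293,  0.99874906,  0.00939362, -0.03614419],
       [ 0.63030802, -0.02369663, -0.77598342, -0.36066892],
       [-0.77479012,  0.0440317 , -0.63068335,  1.29161961],
       [ 0.        ,  0.        ,  0.        ,  1.        ]])}
```

View pics/top0.png

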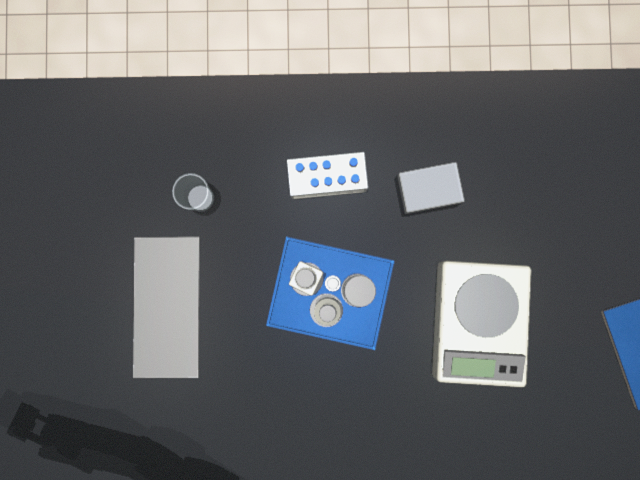

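View pics/scene0.png

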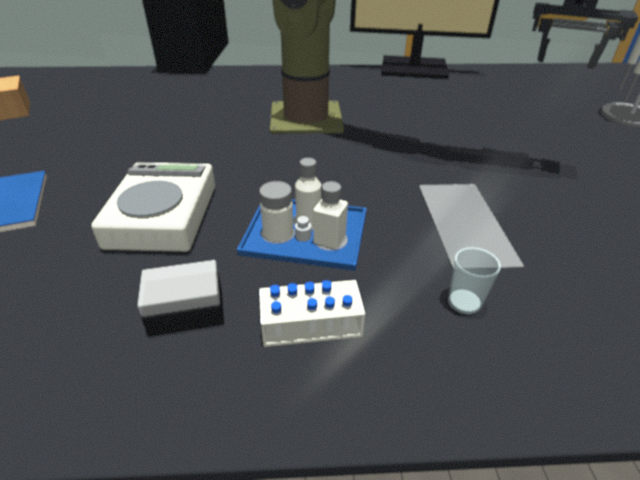

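The top view shows the tray at about (330,293), with the square bottle on the left (305,278), the jar on the right (358,290), the tall bottle in front (327,311) and the weight at (332,284). The mat is at (166,307) and the pan at (487,305). I'll use depth to measure positions.

```bash
cat > h.py <<'E'
import numpy as np,cv2
from plant import r,optics
def world(d,n):
    c=optics.get_calibration(n);E=np.array(c["extrinsics"])
    v,u=np.mgrid[:480,:640]
    P=np.stack([(u-c["cx"])/c["fx"]*d,(v-c["cy"])/c["fy"]*d,d],-1)
    W=(P-E[:3,3])@E[:3,:3]
    W[d==0]=np.nan
    return W
def plane(n,u,v,z):
    c=optics.get_calibration(n);E=np.array(c["extrinsics"])
    ray=E[:3,:3].T@np.array([(u-c["cx"])/c["fx"],(v-c["cy"])/c["fy"],1]);o=-E[:3,:3].T@E[:3,3]
    return (o+ray*(z-o[2])/ray[2]).round(4)
def blob(W,x,y,z,rad=.05,tol=.005):
    m=(abs(W[...,2]-z)<tol)&(np.hypot(W[...,0]-x,W[...,1]-y)<rad)
    q=W[m];(c,s,a)=cv2.minAreaRect(q[:,:2].astype(np.float32)*1000);(e,rr)=cv2.minEnclosingCircle(q[:,:2].astype(np.float32)*1000)
    return dict(n=len(q),mean=q.mean(0).round(4),rect=np.round([*c,*s,a],1),circ=np.round([*e,rr],1))
E
cat > m.py <<'E'
from h import *
d=np.load("top0.npy");p=cv2.imread("pics/top0.png");W=world(d,"top")
for n,u,v,z in(("tall",327,311,.141),("sq",305,278,.126),("jar",358,290,.106),("weight",332,284,.048),("pan",487,305,.076)):
    q=plane("top",u,v,z);print(n,q,blob(W,q[0],q[1],z,rad=.07 if n=="pan" else .035))
q=plane("top",305,278,.086);print("sqbody",blob(W,q[0],q[1],.086,.04,.004))
hsv=cv2.cvtColor(p,cv2.COLOR_BGR2HSV)
m=(cv2.inRange(hsv,(100,120,60),(125,255,255))>0);m[:,400:]=0;m[:220]=0
q=W[m&np.isfinite(W[...,0])];rim=q[q[:,2]>.011];print("tray",cv2.minAreaRect(rim[:,:2].astype(np.float32)*1000),np.median(rim[:,2]))
m=np.zeros((480,640),bool);m[230:385,125:205]=1;m&=(p.mean(2)>110)
q=W[m];print("mat",cv2.minAreaRect(q[:,:2].astype(np.float32)*1000),np.median(q[:,2]))
cv2.imwrite("pics/crop0.png",cv2.resize(p[230:355,260:400],None,fx=5,fy=4.8,interpolation=2)[:600,:700])
E
python3 m.py
```

```text
tall [ 0.5195 -0.0101  0.141 ] {'n': 219, 'mean': array([ 0.5157, -0.0099,  0.1408]), 'rect': array([515.5,  -9.6,  27.5,  28.6,  44.3]), 'circ': array([515.4, -10. ,  14.7])}
sq [0.5782 0.0282 0.126 ] {'n': 265, 'mean': array([0.5779, 0.029 , 0.1259]), 'rect': array([578.3,  29.2,  30.7,  32.3,  89. ]), 'circ': array([578.2,  28.7,  16.8])}
jar [ 0.5547 -0.0674  0.106 ] {'n': 773, 'mean': array([ 0.5529, -0.0702,  0.1059]), 'rect': array([552.9, -70.2,  55.5,  55.7,  44. ]), 'circ': array([552.9, -70.4,  28.9])}
weight [ 0.566  -0.0208  0.048 ] {'n': 102, 'mean': array([ 0.5664, -0.0214,  0.0479]), 'rect': array([558.9, -22.9,  37.9,  47.4,   4.2]), 'circ': array([561.1, -20.2,  26.9])}
pan [ 0.5219 -0.31    0.076 ] {'n': 3161, 'mean': array([ 0.5209, -0.3089,  0.0759]), 'rect': array([ 520.9, -309.2,  119.3,  119. ,   58.2]), 'circ': array([ 518.9, -308.9,   65.8])}
sqbody {'n': 382, 'mean': array([0.5773, 0.0283, 0.0859]), 'rect': array([578. ,  29. ,  49.4,  49.7,  64.3]), 'circ': array([578.3,  28.8,  32.7])}
tray ((548.1578369140625, -16.255096435546875), (220.20516967773438, 180.09719848632812), 76.46538543701172) 0.013956466571520778
mat ((526.7696533203125, 312.5428466796875), (130.02700805664062, 279.39642333984375), 88.64888763427734) nan
```

View pics/crop0.png

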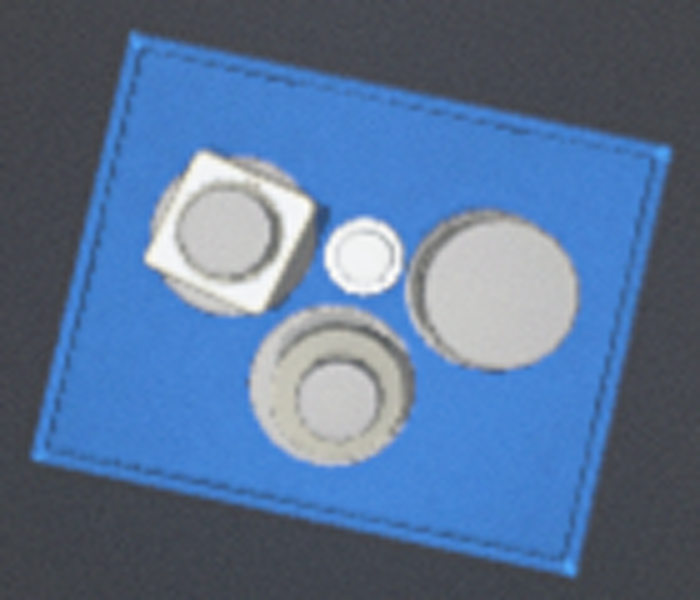

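The crop matches the geometry: bottle, jar and weight positions agree with the tray pose (yaw -13.5°) to within 3 mm. I'll keep the tool's yaw constant throughout and take the tall bottle first.

```bash
cat > g.py <<'E'
import sys
from h import *
from scipy.spatial.transform import Rotation as R
# usage: g.py x y z (TCP target) -> shift in tool axes, cm
s=r.get_state();t=np.array([float(a) for a in sys.argv[1:4]])
M=R.from_quat(s["eef_rot"]).as_matrix()
print("clock",round(s["clock"],2),"pos",s["tool_pos"].round(4),"open",round(s["opening"]*88,1),"ff",round(float(s["finger_force"]),1),"yawY",round(np.degrees(np.arctan2(M[1,1],M[0,1])),1),"tilt",np.degrees(np.arccos(-M[2,2])).round(2),"q7",s["q"][6].round(2))
print("tool d cm",(M.T@(t-s["tool_pos"])*100).round(2))
E
python3 g.py .5155 -.0098 .238; python3 -c "
from h import *
print(plane('top',190,190,.09),plane('top',327,165,.07))"
```

```text
clock 0.1 pos [0.2799 0.5582 0.238 ] open 87.9 ff 0.0 yawY 63.4 tilt 0.09 q7 -0.22
tool d cm [-46.51 -40.22   0.07]
[0.7464 0.2418 0.09  ] [ 0.7929 -0.0151  0.07  ]
```

```bash

python3 -m creep '[{"grip":0.2,"tx":-1.3,"ty":-1.1},{"grip":0.2,"tx":-2.4,"ty":-2.1},{"grip":0.2,"tx":-2.4,"ty":-2.1},{"grip":0.2,"tx":-2.4,"ty":-2.1},{"grip":0.2,"tx":-2.4,"ty":-2.1},{"grip":0.2,"tx":-2.4,"ty":-2.1},{"grip":0.2,"tx":-2.4,"ty":-2.1},{"grip":0.2,"tx":-2.4,"ty":-2.1}]' 40
python3 -m creep '[{"grip":0.2,"tx":-2.4,"ty":-2.1},{"grip":0.2,"tx":-2.4,"ty":-2.1},{"grip":0.2,"tx":-2.4,"ty":-2.1},{"grip":0.2,"tx":-2.4,"ty":-2.1},{"grip":0.2,"tx":-2.4,"ty":-2.1},{"grip":0.2,"tx":-2.4,"ty":-2.1},{"grip":0.2,"tx":-2.4,"ty":-2.1},{"grip":0.2,"tx":-2.4,"ty":-2.1}]'
python3 -m creep '[{"grip":0.2,"tx":-2.4,"ty":-2.1},{"grip":0.2,"tx":-1.5,"ty":-1.3},{"grip":0.2,"tx":-1,"ty":-0.5},{"grip":0.2},{"grip":0.2},{"grip":0.2}]'
python3 g.py .5155 -.0098 .109
```

```text
clock 0.1 pos [0.2799 0.5582 0.238 ] open 87.9 ff 0.0 yawY 63.4 tilt 0.09 q7 -0.22
tool d cm [-46.51 -40.2   12.97]$[0]: bad value
$[0]: bad value
$[0]: bad value
```

```bash

python3 -m creep '[{"grip":0.2,"tx":-1.3,"ty":-1.1,"tz":0,"spin":0},{"grip":0.2,"tx":-2.4,"ty":-2.1,"tz":0,"spin":0}]' 40; python3 g.py .5155 -.0098 .109
```

```text
clock: 0.27
tool_pos: [0.2961, 0.5165, 0.2382]
eef_rot: [0.227, 0.974, 0.001, -0.001]
contact_force: [-0.3, -0.1, -0.7]
opening: 0.871
finger_force: 0.0
clock 0.27 pos [0.2961 0.5165 0.2382] open 76.7 ff 0.0 yawY 63.7 tilt 0.22 q7 -0.17
tool d cm [-43.03 -37.49  12.7 ]
```

```bash

python3 -m creep '[{"grip":0.2,"tx":-2.4,"ty":-2.1,"tz":0,"spin":0},{"grip":0.2,"tx":-2.4,"ty":-2.1,"tz":0,"spin":0},{"grip":0.2,"tx":-2.4,"ty":-2.1,"tz":0,"spin":0},{"grip":0.2,"tx":-2.4,"ty":-2.1,"tz":0,"spin":0},{"grip":0.2,"tx":-2.4,"ty":-2.1,"tz":0,"spin":0},{"grip":0.2,"tx":-2.4,"ty":-2.1,"tz":0,"spin":0},{"grip":0.2,"tx":-2.4,"ty":-2.1,"tz":0,"spin":0},{"grip":0.2,"tx":-2.4,"ty":-2.1,"tz":0,"spin":0}]' >/dev/null
python3 -m creep '[{"grip":0.2,"tx":-2.4,"ty":-2.1,"tz":0,"spin":0},{"grip":0.2,"tx":-2.4,"ty":-2.1,"tz":0,"spin":0},{"grip":0.2,"tx":-2.4,"ty":-2.1,"tz":0,"spin":0},{"grip":0.2,"tx":-2.4,"ty":-2.1,"tz":0,"spin":0},{"grip":0.2,"tx":-2.4,"ty":-2.1,"tz":0,"spin":0},{"grip":0.2,"tx":-2.4,"ty":-2.1,"tz":0,"spin":0},{"grip":0.2,"tx":-2.4,"ty":-2.1,"tz":0,"spin":0},{"grip":0.2,"tx":-2.4,"ty":-2.1,"tz":0,"spin":0}]' >/dev/null
python3 -m creep '[{"grip":0.2,"tx":-2.4,"ty":-2.1,"tz":0,"spin":0},{"grip":0.2,"tx":-1.0,"ty":-0.8,"tz":0,"spin":0},{"grip":0.2,"tx":0,"ty":0,"tz":0,"spin":0},{"grip":0.2,"tx":0,"ty":0,"tz":0,"spin":0},{"grip":0.2,"tx":0,"ty":0,"tz":0,"spin":0}]'
python3 g.py .5155 -.0098 .109
```

```text
clock: 2.02
tool_pos: [0.5082, 0.0022, 0.2386]
eef_rot: [0.229, 0.973, 0.001, -0.001]
contact_force: [0.2, -0.5, 0.1]
opening: 0.596
finger_force: 0.0
clock 2.02 pos [0.5082 0.0022 0.2386] open 52.5 ff 0.0 yawY 63.5 tilt 0.1 q7 0.79
tool d cm [-1.2  -0.76 12.96]
```

```bash

python3 -m creep '[{"grip":0.2,"tx":-1.2,"ty":-0.76,"tz":0,"spin":0},{"grip":0.2,"tx":0,"ty":0,"tz":2.4,"spin":0},{"grip":0.2,"tx":0,"ty":0,"tz":2.4,"spin":0},{"grip":0.2,"tx":0,"ty":0,"tz":2.0,"spin":0},{"grip":0.2,"tx":0,"ty":0,"tz":1.0,"spin":0},{"grip":0.2,"tx":0,"ty":0,"tz":0.4,"spin":0},{"grip":0.2,"tx":0,"ty":0,"tz":0,"spin":0},{"grip":0.2,"tx":0,"ty":0,"tz":0,"spin":0}]'
python3 g.py .5155 -.0098 .109
```

```text
clock: 2.68
tool_pos: [0.5167, -0.0114, 0.1574]
eef_rot: [0.23, 0.973, 0.0, 0.0]
contact_force: [-0.4, 0.4, 0.7]
opening: 0.602
finger_force: 0.0
clock 2.68 pos [ 0.5167 -0.0114  0.1574] open 53.0 ff 0.0 yawY 63.4 tilt 0.07 q7 0.76
tool d cm [0.18 0.09 4.84]
```

```bash

python3 -m creep '[{"grip":0.2,"tx":0.18,"ty":0.09,"tz":0,"spin":0},{"grip":0.2,"tx":0,"ty":0,"tz":1.7,"spin":0},{"grip":0.2,"tx":0,"ty":0,"tz":1.7,"spin":0},{"grip":0.2,"tx":0,"ty":0,"tz":1.0,"spin":0},{"grip":0.2,"tx":0,"ty":0,"tz":0.4,"spin":0},{"grip":0.2,"tx":0,"ty":0,"tz":0,"spin":0},{"grip":0.2,"tx":0,"ty":0,"tz":0,"spin":0}]' >/dev/null
python3 g.py .5155 -.0098 .109
python3 -m creep '[{"grip":-0.4,"tx":0,"ty":0,"tz":0,"spin":0},{"grip":-0.4,"tx":0,"ty":0,"tz":0,"spin":0},{"grip":-0.4,"tx":0,"ty":0,"tz":0,"spin":0},{"grip":-0.6,"tx":0,"ty":0,"tz":0,"spin":0},{"grip":-1,"tx":0,"ty":0,"tz":0,"spin":0},{"grip":-1,"tx":0,"ty":0,"tz":0,"spin":0}]'
python3 g.py .5155 -.0098 .109
```

```text
clock 3.27 pos [ 0.5154 -0.0106  0.1092] open 52.7 ff 0.0 yawY 63.4 tilt 0.04 q7 0.73
tool d cm [0.03 0.07 0.02]
clock: 3.77
tool_pos: [0.5156, -0.0104, 0.1091]
eef_rot: [0.23, 0.973, 0.0, 0.001]
contact_force: [-0.3, 0.2, 3.9]
opening: 0.324
finger_force: 40.0
clock 3.77 pos [ 0.5156 -0.0104  0.1091] open 28.5 ff 40.0 yawY 63.4 tilt 0.08 q7 0.73
tool d cm [0.03 0.05 0.01]
```

```bash

python3 -m creep '[{"grip":-1,"tx":0,"ty":0,"tz":-0.7,"spin":0},{"grip":-1,"tx":0,"ty":0,"tz":-2,"spin":0},{"grip":-1,"tx":0,"ty":0,"tz":-2.5,"spin":0},{"grip":-1,"tx":0,"ty":0,"tz":-2.5,"spin":0},{"grip":-1,"tx":0,"ty":0,"tz":-2.5,"spin":0},{"grip":-1,"tx":0,"ty":0,"tz":-2,"spin":0},{"grip":-1,"tx":0,"ty":0.5,"tz":-0.8,"spin":0},{"grip":-1,"tx":0.6,"ty":1.3,"tz":0,"spin":0}]'
python3 -m creep '[{"grip":-1,"tx":0.9,"ty":2,"tz":0,"spin":0},{"grip":-1,"tx":0.9,"ty":2,"tz":0,"spin":0},{"grip":-1,"tx":0.9,"ty":2,"tz":0,"spin":0},{"grip":-1,"tx":0.9,"ty":2,"tz":0,"spin":0},{"grip":-1,"tx":0.9,"ty":2,"tz":0,"spin":0},{"grip":-1,"tx":0.9,"ty":2,"tz":0,"spin":0},{"grip":-1,"tx":0.9,"ty":2,"tz":0,"spin":0},{"grip":-1,"tx":0.9,"ty":2,"tz":0,"spin":0}]'>/dev/null
python3 -m creep '[{"grip":-1,"tx":0.9,"ty":2,"tz":0,"spin":0},{"grip":-1,"tx":0.9,"ty":2,"tz":0,"spin":0},{"grip":-1,"tx":0.9,"ty":2,"tz":0,"spin":0},{"grip":-1,"tx":0.9,"ty":2,"tz":0,"spin":0},{"grip":-1,"tx":0.9,"ty":2,"tz":0,"spin":0},{"grip":-1,"tx":0.5,"ty":1.1,"tz":0,"spin":0},{"grip":-1,"tx":0,"ty":0,"tz":0,"spin":0},{"grip":-1,"tx":0,"ty":0,"tz":0,"spin":0}]'
python3 g.py .53 .3125 .108
```

```text
clock: 4.43
tool_pos: [0.5188, 0.0057, 0.2404]
eef_rot: [0.233, 0.973, -0.0, 0.002]
contact_force: [-0.2, 0.8, -3.0]
opening: 0.329
finger_force: 40.0
clock: 5.77
tool_pos: [0.5295, 0.3045, 0.2379]
eef_rot: [0.23, 0.973, -0.001, -0.001]
contact_force: [-0.5, -1.7, -2.2]
opening: 0.327
finger_force: 40.0
clock 5.77 pos [0.5295 0.3045 0.2379] open 28.8 ff 40.0 yawY 63.4 tilt 0.13 q7 0.34
tool d cm [ 0.31  0.76 12.99]
```

```bash

python3 -m creep '[{"grip":-1,"tx":0.3,"ty":0.7,"tz":1,"spin":0},{"grip":-1,"tx":0,"ty":0,"tz":2.3,"spin":0},{"grip":-1,"tx":0,"ty":0,"tz":2.5,"spin":0},{"grip":-1,"tx":0,"ty":0,"tz":2.5,"spin":0},{"grip":-1,"tx":0,"ty":0,"tz":2.2,"spin":0},{"grip":-1,"tx":0,"ty":0,"tz":1.4,"spin":0},{"grip":-1,"tx":0,"ty":0,"tz":0.5,"spin":0},{"grip":-1,"tx":0,"ty":0,"tz":0,"spin":0}]' >/dev/null
python3 -m creep '[{"grip":-1,"tx":0,"ty":0,"tz":0,"spin":0}]'
python3 g.py .53 .3125 .1072
```

```text
clock: 6.52
tool_pos: [0.5311, 0.3121, 0.1149]
eef_rot: [0.231, 0.973, -0.0, 0.0]
contact_force: [-0.7, 0.5, -3.4]
opening: 0.327
finger_force: 40.0
clock 6.52 pos [0.5311 0.3121 0.1149] open 28.7 ff 40.0 yawY 63.3 tilt 0.02 q7 0.28
tool d cm [ 0.11 -0.01  0.77]
```

```bash

python3 -m creep '[{"grip":-1,"tx":0,"ty":0,"tz":0.4,"spin":0},{"grip":-1,"tx":0,"ty":0,"tz":0.2,"spin":0},{"grip":-1,"tx":0,"ty":0,"tz":0.15,"spin":0},{"grip":-1,"tx":0,"ty":0,"tz":0.05,"spin":0},{"grip":-1,"tx":0,"ty":0,"tz":0,"spin":0}]'
python3 -m creep '[{"grip":-0.2,"tx":0,"ty":0,"tz":0,"spin":0},{"grip":0,"tx":0,"ty":0,"tz":0,"spin":0},{"grip":0.2,"tx":0,"ty":0,"tz":0,"spin":0},{"grip":0.2,"tx":0,"ty":0,"tz":0,"spin":0},{"grip":0.2,"tx":0,"ty":0,"tz":-1,"spin":0},{"grip":0.2,"tx":0,"ty":0,"tz":-2.5,"spin":0},{"grip":0.2,"tx":0,"ty":0,"tz":-3,"spin":0},{"grip":0.2,"tx":0,"ty":0,"tz":-3,"spin":0}]'
python3 g.py .578 .0288 .19
```

```text
clock: 6.93
tool_pos: [0.5309, 0.3129, 0.1072]
eef_rot: [0.23, 0.973, 0.0, 0.0]
contact_force: [-0.0, 1.0, -1.8]
opening: 0.325
finger_force: 40.0
clock: 7.6
tool_pos: [0.5302, 0.3125, 0.2031]
eef_rot: [0.23, 0.973, -0.0, -0.0]
contact_force: [0.5, 0.0, -0.5]
opening: 0.598
finger_force: 0.0
clock 7.6 pos [0.5302 0.3125 0.2031] open 52.6 ff 0.0 yawY 63.4 tilt 0.06 q7 0.31
tool d cm [-16.98 -23.22   1.32]
```

```bash

python3 -m creep '[{"grip":0.2,"tx":-0.7,"ty":-1,"tz":0,"spin":0},{"grip":0.2,"tx":-1.6,"ty":-2.2,"tz":0,"spin":0},{"grip":0.2,"tx":-1.6,"ty":-2.2,"tz":0,"spin":0},{"grip":0.2,"tx":-1.6,"ty":-2.2,"tz":0,"spin":0},{"grip":0.2,"tx":-1.6,"ty":-2.2,"tz":0,"spin":0},{"grip":0.2,"tx":-1.6,"ty":-2.2,"tz":0,"spin":0},{"grip":0.2,"tx":-1.6,"ty":-2.2,"tz":0,"spin":0},{"grip":0.2,"tx":-1.6,"ty":-2.2,"tz":0,"spin":0}]' >/dev/null
python3 -m creep '[{"grip":0.2,"tx":-1.6,"ty":-2.2,"tz":0,"spin":0},{"grip":0.2,"tx":-1.6,"ty":-2.2,"tz":0,"spin":0},{"grip":0.2,"tx":-1.3,"ty":-1.8,"tz":0,"spin":0},{"grip":0.2,"tx":-0.5,"ty":-0.6,"tz":0.5,"spin":0},{"grip":0.2,"tx":0,"ty":0,"tz":1,"spin":0},{"grip":0.2,"tx":0,"ty":0,"tz":1.5,"spin":0},{"grip":0.2,"tx":0,"ty":0,"tz":0.5,"spin":0},{"grip":0.2,"tx":0,"ty":0,"tz":0,"spin":0}]'
python3 -m creep '[{"grip":0.2,"tx":0,"ty":0,"tz":0,"spin":0}]' >/dev/null
python3 g.py .578 .0288 .096
```

```text
clock: 8.93
tool_pos: [0.5761, 0.0316, 0.165]
eef_rot: [0.229, 0.973, 0.0, -0.002]
contact_force: [0.1, -0.3, 0.0]
opening: 0.598
finger_force: 0.0
clock 9.02 pos [0.5773 0.0313 0.1664] open 52.6 ff 0.0 yawY 63.5 tilt 0.08 q7 0.72
tool d cm [-0.19 -0.19  7.04]
```

```bash

python3 -m creep '[{"grip":0.2,"tx":-0.15,"ty":-0.2,"tz":1,"spin":0},{"grip":0.2,"tx":0,"ty":0,"tz":2,"spin":0},{"grip":0.2,"tx":0,"ty":0,"tz":2,"spin":0},{"grip":0.2,"tx":0,"ty":0,"tz":1.4,"spin":0},{"grip":0.2,"tx":0,"ty":0,"tz":0.6,"spin":0},{"grip":0.2,"tx":0,"ty":0,"tz":0,"spin":0},{"grip":0.2,"tx":0,"ty":0,"tz":0,"spin":0}]' 
python3 g.py .578 .0288 .096
python3 -m creep '[{"grip":-0.1,"tx":0,"ty":0,"tz":0,"spin":0},{"grip":-0.3,"tx":0,"ty":0,"tz":0,"spin":0},{"grip":-0.4,"tx":0,"ty":0,"tz":0,"spin":0},{"grip":-0.6,"tx":0,"ty":0,"tz":0,"spin":0},{"grip":-1,"tx":0,"ty":0,"tz":0,"spin":0},{"grip":-1,"tx":0,"ty":0,"tz":0,"spin":0}]'
python3 g.py .62 .3125 .226
```

```text
clock: 9.6
tool_pos: [0.5784, 0.0273, 0.0969]
eef_rot: [0.23, 0.973, 0.0, 0.0]
contact_force: [0.3, 0.6, 0.5]
opening: 0.599
finger_force: 0.0
clock 9.6 pos [0.5784 0.0273 0.0969] open 52.7 ff 0.0 yawY 63.4 tilt 0.03 q7 0.69
tool d cm [0.11 0.11 0.09]
clock: 10.1
tool_pos: [0.5791, 0.0276, 0.0976]
eef_rot: [0.23, 0.973, 0.001, 0.001]
contact_force: [1.4, 1.7, 5.1]
opening: 0.374
finger_force: 39.9
clock 10.1 pos [0.5791 0.0276 0.0976] open 32.9 ff 39.9 yawY 63.4 tilt 0.14 q7 0.69
tool d cm [  9.08  27.32 -12.81]
```

```bash

python3 -m creep '[{"grip":-1,"tx":0,"ty":0,"tz":-0.7,"spin":0},{"grip":-1,"tx":0,"ty":0,"tz":-2,"spin":0},{"grip":-1,"tx":0,"ty":0.4,"tz":-2,"spin":0},{"grip":-1,"tx":0.3,"ty":1.2,"tz":-1,"spin":0},{"grip":-1,"tx":0.7,"ty":2.1,"tz":0,"spin":0},{"grip":-1,"tx":0.7,"ty":2.1,"tz":0,"spin":0},{"grip":-1,"tx":0.7,"ty":2.1,"tz":0,"spin":0},{"grip":-1,"tx":0.7,"ty":2.1,"tz":0,"spin":0}]' 
python3 -m creep '[{"grip":-1,"tx":0.7,"ty":2.1,"tz":0,"spin":0},{"grip":-1,"tx":0.7,"ty":2.1,"tz":0,"spin":0},{"grip":-1,"tx":0.7,"ty":2.1,"tz":0,"spin":0},{"grip":-1,"tx":0.7,"ty":2.1,"tz":0,"spin":0},{"grip":-1,"tx":0.7,"ty":2.1,"tz":0,"spin":0},{"grip":-1,"tx":0.7,"ty":2.1,"tz":0,"spin":0},{"grip":-1,"tx":0.7,"ty":2.1,"tz":0,"spin":0},{"grip":-1,"tx":0.7,"ty":1.8,"tz":0,"spin":0}]'>/dev/null
python3 -m creep '[{"grip":-1,"tx":0.3,"ty":0.7,"tz":1,"spin":0},{"grip":-1,"tx":0,"ty":0,"tz":2,"spin":0},{"grip":-1,"tx":0,"ty":0,"tz":1.5,"spin":0},{"grip":-1,"tx":0,"ty":0,"tz":0.5,"spin":0},{"grip":-1,"tx":0,"ty":0,"tz":0,"spin":0},{"grip":-1,"tx":0,"ty":0,"tz":0,"spin":0}]'
python3 g.py .62 .3125 .0956
```

```text
clock: 10.77
tool_pos: [0.5943, 0.1304, 0.1533]
eef_rot: [0.231, 0.973, -0.001, -0.001]
contact_force: [-0.1, -0.0, -2.5]
opening: 0.377
finger_force: 40.0
clock: 11.93
tool_pos: [0.6195, 0.3095, 0.1034]
eef_rot: [0.231, 0.973, -0.001, -0.0]
contact_force: [-0.2, 0.0, -2.5]
opening: 0.374
finger_force: 40.0
clock 11.93 pos [0.6195 0.3095 0.1034] open 32.9 ff 40.0 yawY 63.3 tilt 0.08 q7 0.39
tool d cm [0.09 0.29 0.78]
```

```bash

python3 -m creep '[{"grip":-1,"tx":0,"ty":0,"tz":0.4,"spin":0},{"grip":-1,"tx":0,"ty":0,"tz":0.2,"spin":0},{"grip":-1,"tx":0,"ty":0,"tz":0.15,"spin":0},{"grip":-1,"tx":0,"ty":0,"tz":0.08,"spin":0},{"grip":-1,"tx":0,"ty":0,"tz":0,"spin":0}]'
python3 -m creep '[{"grip":-0.1,"tx":0,"ty":0,"tz":0,"spin":0},{"grip":0,"tx":0,"ty":0,"tz":0,"spin":0},{"grip":0.2,"tx":0,"ty":0,"tz":0,"spin":0},{"grip":0.2,"tx":0,"ty":0,"tz":0,"spin":0},{"grip":0.2,"tx":0,"ty":0,"tz":-1,"spin":0},{"grip":0.2,"tx":0,"ty":0,"tz":-2.5,"spin":0},{"grip":0.5,"tx":0,"ty":0,"tz":-3,"spin":0},{"grip":1,"tx":0,"ty":0,"tz":-2,"spin":0}]'
python3 g.py .5529 -.0703 .15
```

```text
clock: 12.35
tool_pos: [0.6197, 0.3107, 0.0957]
eef_rot: [0.23, 0.973, 0.0, 0.0]
contact_force: [-0.3, -0.0, -2.7]
opening: 0.375
finger_force: 40.0
clock: 13.02
tool_pos: [0.6205, 0.3112, 0.1837]
eef_rot: [0.23, 0.973, 0.001, 0.001]
contact_force: [0.6, 1.6, 0.6]
opening: 0.726
finger_force: 0.0
clock 13.02 pos [0.6205 0.3112 0.1837] open 63.9 ff 0.0 yawY 63.4 tilt 0.19 q7 0.42
tool d cm [-11.05 -37.14   3.28]
```

```bash

python3 -m creep '[{"grip":1,"tx":-0.3,"ty":-1,"tz":0,"spin":0},{"grip":1,"tx":-0.7,"ty":-2.4,"tz":0,"spin":0},{"grip":1,"tx":-0.7,"ty":-2.4,"tz":0,"spin":0},{"grip":1,"tx":-0.7,"ty":-2.4,"tz":0,"spin":0},{"grip":1,"tx":-0.7,"ty":-2.4,"tz":0,"spin":0},{"grip":1,"tx":-0.7,"ty":-2.4,"tz":0,"spin":0},{"grip":1,"tx":-0.7,"ty":-2.4,"tz":0,"spin":0},{"grip":1,"tx":-0.7,"ty":-2.4,"tz":0,"spin":0}]' >/dev/null
python3 -m creep '[{"grip":1,"tx":-0.7,"ty":-2.4,"tz":0,"spin":0},{"grip":1,"tx":-0.7,"ty":-2.4,"tz":0,"spin":0},{"grip":1,"tx":-0.7,"ty":-2.4,"tz":0,"spin":0},{"grip":1,"tx":-0.7,"ty":-2.4,"tz":0,"spin":0},{"grip":1,"tx":-0.7,"ty":-2.4,"tz":0,"spin":0},{"grip":1,"tx":-0.7,"ty":-2.4,"tz":0,"spin":0},{"grip":1,"tx":-0.7,"ty":-2.4,"tz":0,"spin":0},{"grip":1,"tx":-0.7,"ty":-2.4,"tz":0,"spin":0}]' >/dev/null
python3 -m creep '[{"grip":1,"tx":-0.2,"ty":-0.5,"tz":0.5,"spin":0},{"grip":1,"tx":0,"ty":0,"tz":1.5,"spin":0},{"grip":1,"tx":0,"ty":0,"tz":1.5,"spin":0},{"grip":1,"tx":0,"ty":0,"tz":0.3,"spin":0},{"grip":1,"tx":0,"ty":0,"tz":0,"spin":0},{"grip":1,"tx":0,"ty":0,"tz":0,"spin":0}]' 
python3 g.py .5529 -.0703 .075
```

```text
clock: 14.85
tool_pos: [0.55, -0.0734, 0.1427]
eef_rot: [0.23, 0.973, 0.0, 0.0]
contact_force: [0.2, -0.3, 0.0]
opening: 0.998
finger_force: 0.0
clock 14.85 pos [ 0.55   -0.0734  0.1427] open 87.9 ff 0.0 yawY 63.4 tilt 0.02 q7 0.86
tool d cm [-0.12  0.4   6.77]
```

```bash

python3 -m creep '[{"grip":1,"tx":-0.12,"ty":0.4,"tz":0.8,"spin":0},{"grip":1,"tx":0,"ty":0,"tz":2,"spin":0},{"grip":1,"tx":0,"ty":0,"tz":2,"spin":0},{"grip":1,"tx":0,"ty":0,"tz":1.4,"spin":0},{"grip":1,"tx":0,"ty":0,"tz":0.55,"spin":0},{"grip":1,"tx":0,"ty":0,"tz":0,"spin":0},{"grip":1,"tx":0,"ty":0,"tz":0,"spin":0}]' 
python3 g.py .5529 -.0703 .075
python3 -m creep '[{"grip":0.6,"tx":0,"ty":0,"tz":0,"spin":0},{"grip":0.4,"tx":0,"ty":0,"tz":0,"spin":0},{"grip":0.3,"tx":0,"ty":0,"tz":0,"spin":0},{"grip":0.2,"tx":0,"ty":0,"tz":0,"spin":0},{"grip":-1,"tx":0,"ty":0,"tz":0,"spin":0},{"grip":-1,"tx":0,"ty":0,"tz":0,"spin":0},{"grip":-1,"tx":0,"ty":0,"tz":0,"spin":0}]'
python3 g.py .44 .3125 .073
```

```text
clock: 15.43
tool_pos: [0.5532, -0.0706, 0.0753]
eef_rot: [0.23, 0.973, 0.0, 0.0]
contact_force: [0.3, 0.2, -0.7]
opening: 0.999
finger_force: 0.0
clock 15.43 pos [ 0.5532 -0.0706  0.0753] open 87.9 ff 0.0 yawY 63.4 tilt 0.04 q7 0.82
tool d cm [0.04 0.01 0.03]
clock: 16.02
tool_pos: [0.5536, -0.0703, 0.0755]
eef_rot: [0.23, 0.973, 0.001, 0.001]
contact_force: [0.6, 2.3, 4.8]
opening: 0.647
finger_force: 39.5
clock 16.02 pos [ 0.5536 -0.0703  0.0755] open 56.9 ff 39.5 yawY 63.4 tilt 0.12 q7 0.82
tool d cm [27.3  29.14  0.25]
```

```bash

python3 -m creep '[{"grip":-1,"tx":0,"ty":0,"tz":-0.7,"spin":0},{"grip":-1,"tx":0,"ty":0,"tz":-2,"spin":0},{"grip":-1,"tx":0,"ty":0,"tz":-2.3,"spin":0},{"grip":-1,"tx":0.4,"ty":0.4,"tz":-1.5,"spin":0},{"grip":-1,"tx":1,"ty":1.1,"tz":0,"spin":0},{"grip":-1,"tx":1.7,"ty":1.8,"tz":0,"spin":0},{"grip":-1,"tx":1.7,"ty":1.8,"tz":0,"spin":0},{"grip":-1,"tx":1.7,"ty":1.8,"tz":0,"spin":0}]' 
python3 -m creep '[{"grip":-1,"tx":1.7,"ty":1.8,"tz":0,"spin":0},{"grip":-1,"tx":1.7,"ty":1.8,"tz":0,"spin":0},{"grip":-1,"tx":1.7,"ty":1.8,"tz":0,"spin":0},{"grip":-1,"tx":1.7,"ty":1.8,"tz":0,"spin":0},{"grip":-1,"tx":1.7,"ty":1.8,"tz":0,"spin":0},{"grip":-1,"tx":1.7,"ty":1.8,"tz":0,"spin":0},{"grip":-1,"tx":1.7,"ty":1.8,"tz":0,"spin":0},{"grip":-1,"tx":1.7,"ty":1.8,"tz":0,"spin":0}]'>/dev/null
python3 -m creep '[{"grip":-1,"tx":1.7,"ty":1.8,"tz":0,"spin":0},{"grip":-1,"tx":1.7,"ty":1.8,"tz":0,"spin":0},{"grip":-1,"tx":1.7,"ty":1.8,"tz":0,"spin":0},{"grip":-1,"tx":1.7,"ty":1.8,"tz":0,"spin":0},{"grip":-1,"tx":0.5,"ty":0.6,"tz":0,"spin":0},{"grip":-1,"tx":0,"ty":0,"tz":0,"spin":0},{"grip":-1,"tx":0,"ty":0,"tz":0,"spin":0}]'
python3 g.py .44 .3125 .0735
```

```text
clock: 16.68
tool_pos: [0.5243, 0.0198, 0.1398]
eef_rot: [0.231, 0.973, -0.001, -0.001]
contact_force: [0.6, 0.0, -2.5]
opening: 0.646
finger_force: 39.5
clock: 17.93
tool_pos: [0.4381, 0.3105, 0.1397]
eef_rot: [0.23, 0.973, -0.001, -0.0]
contact_force: [0.2, -0.5, -2.5]
opening: 0.644
finger_force: 39.5
clock 17.93 pos [0.4381 0.3105 0.1397] open 56.7 ff 39.5 yawY 63.4 tilt 0.14 q7 0.23
tool d cm [-0.07  0.28  6.62]
```

```bash

python3 -m creep '[{"grip":-1,"tx":-0.1,"ty":0.3,"tz":1,"spin":0},{"grip":-1,"tx":0,"ty":0,"tz":2,"spin":0},{"grip":-1,"tx":0,"ty":0,"tz":2,"spin":0},{"grip":-1,"tx":0,"ty":0,"tz":0.9,"spin":0},{"grip":-1,"tx":0,"ty":0,"tz":0.3,"spin":0},{"grip":-1,"tx":0,"ty":0,"tz":0.2,"spin":0},{"grip":-1,"tx":0,"ty":0,"tz":0.15,"spin":0},{"grip":-1,"tx":0,"ty":0,"tz":0,"spin":0}]'
python3 -m creep '[{"grip":-1,"tx":0,"ty":0,"tz":0.05,"spin":0},{"grip":-1,"tx":0,"ty":0,"tz":0,"spin":0}]'
```

```text
clock: 18.6
tool_pos: [0.441, 0.3142, 0.0748]
eef_rot: [0.231, 0.973, 0.0, 0.0]
contact_force: [-0.7, 0.0, -3.1]
opening: 0.647
finger_force: 39.5
clock: 18.77
tool_pos: [0.4408, 0.3145, 0.0745]
eef_rot: [0.23, 0.973, 0.001, 0.0]
contact_force: [0.4, -0.7, -2.8]
opening: 0.649
finger_force: 39.5
```

```bash

python3 -m creep '[{"grip":-1,"tx":0,"ty":0,"tz":0.1,"spin":0},{"grip":-1,"tx":0,"ty":0,"tz":0.05,"spin":0},{"grip":-1,"tx":0,"ty":0,"tz":0,"spin":0}]'
python3 -m creep '[{"grip":0.5,"tx":0,"ty":0,"tz":0,"spin":0},{"grip":0.8,"tx":0,"ty":0,"tz":0,"spin":0},{"grip":1,"tx":0,"ty":0,"tz":0,"spin":0},{"grip":1,"tx":0,"ty":0,"tz":0,"spin":0},{"grip":1,"tx":0,"ty":0,"tz":-1,"spin":0},{"grip":1,"tx":0,"ty":0,"tz":-2.5,"spin":0},{"grip":1,"tx":0,"ty":0,"tz":-3,"spin":0},{"grip":1,"tx":0,"ty":0,"tz":-3,"spin":0}]'
python3 -m creep '[{"grip":1,"tx":-1,"ty":-1,"tz":-1,"spin":0},{"grip":1,"tx":-2,"ty":-2,"tz":0,"spin":0},{"grip":1,"tx":-2,"ty":-2,"tz":0,"spin":0},{"grip":1,"tx":-2,"ty":-2,"tz":0,"spin":0},{"grip":1,"tx":-2,"ty":-2,"tz":0,"spin":0},{"grip":0,"tx":0,"ty":0,"tz":0,"spin":0}]'>/dev/null
cat > look.py <<'E'
import sys;from h import *
p,d=optics.snapshot("top");cv2.imwrite(f"pics/{sys.argv[1]}.png",p[:,:,::-1]);W=world(d,"top")
for a in sys.argv[2:]:
    x,y,z=map(float,a.split(","));b=blob(W,x,y,z,.05,.004);print(a,b["n"],b["mean"],b["circ"])
E
python3 look.py top1 .531,.3125,.139 .62,.311,.124 .441,.314,.104 .566,-.021,.048
python3 g.py .566 -.0212 .1
```

```text
clock: 19.02
tool_pos: [0.4408, 0.3146, 0.0734]
eef_rot: [0.23, 0.973, 0.001, 0.0]
contact_force: [-0.3, -0.1, 4.9]
opening: 0.649
finger_force: 39.6
clock: 19.68
tool_pos: [0.44, 0.3138, 0.1687]
eef_rot: [0.23, 0.973, -0.001, -0.0]
contact_force: [0.2, 0.4, -1.0]
opening: 1.001
finger_force: 0.0
.531,.3125,.139 149 [0.5325 0.316  0.1385] [532.4 314.   14.7]
.62,.311,.124 267 [0.6186 0.3109 0.1235] [618.4 311.6  17.1]
.441,.314,.104 0 [nan nan nan] [0. 0. 0.]
.566,-.021,.048 89 [ 0.5674 -0.0214  0.0478] [567.2 -21.3  10.5]
clock 20.23 pos [0.4817 0.1894 0.178 ] open 79.5 ff 0.0 yawY 63.0 tilt 0.13 q7 0.44
tool d cm [-17.06 -14.93   7.85]h.py:17: RuntimeWarning: Mean of empty slice.
  return dict(n=len(q),mean=q.mean(0).round(4),rect=np.round([*c,*s,a],1),circ=np.round([*e,rr],1))
  ret = um.true_divide(
```

View pics/top1.png

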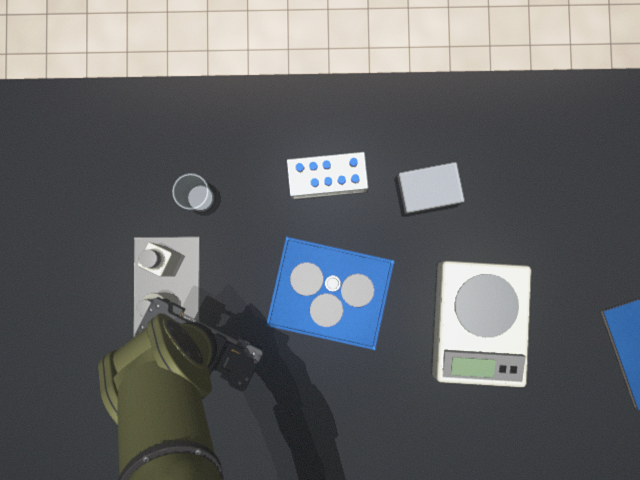

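The tray is clear and the weight is still at (333,284). The two bottles stand on the mat and the jar is hidden under the arm. Next is the weight.

```bash

python3 -m creep '[{"grip":0.3,"tx":-1,"ty":-0.9,"tz":0,"spin":0},{"grip":0.3,"tx":-2,"ty":-1.8,"tz":0,"spin":0},{"grip":0.3,"tx":-2,"ty":-1.8,"tz":0,"spin":0},{"grip":0.3,"tx":-2,"ty":-1.8,"tz":0,"spin":0},{"grip":0.3,"tx":-2,"ty":-1.8,"tz":0,"spin":0},{"grip":0.3,"tx":-2,"ty":-1.8,"tz":0,"spin":0},{"grip":0.3,"tx":-2,"ty":-1.8,"tz":0.5,"spin":0},{"grip":0.3,"tx":-2,"ty":-1.8,"tz":2,"spin":0}]' >/dev/null
python3 -m creep '[{"grip":0.3,"tx":-2,"ty":-1.5,"tz":2.2,"spin":0},{"grip":0.3,"tx":-0.1,"ty":0,"tz":2.2,"spin":0},{"grip":0.3,"tx":0,"ty":0,"tz":1,"spin":0},{"grip":0.3,"tx":0,"ty":0,"tz":0,"spin":0},{"grip":0.3,"tx":0,"ty":0,"tz":0,"spin":0}]' 
python3 look.py top2 .441,.314,.104; python3 g.py .567 -.0213 .009
```

```text
clock: 21.32
tool_pos: [0.5659, -0.015, 0.0987]
eef_rot: [0.229, 0.973, 0.001, -0.001]
contact_force: [-0.9, 0.0, -0.1]
opening: 0.651
finger_force: 0.0
.441,.314,.104 758 [0.4404 0.3135 0.1037] [440.7 313.8  29.3]
clock 21.37 pos [ 0.5665 -0.0151  0.0993] open 57.3 ff 0.0 yawY 63.5 tilt 0.09 q7 0.78
tool d cm [-0.32 -0.54  9.03]
```

```bash

python3 -m creep '[{"grip":0.3,"tx":-0.3,"ty":-0.55,"tz":0.6,"spin":0},{"grip":0.3,"tx":0,"ty":0,"tz":1.5,"spin":0},{"grip":0.3,"tx":0,"ty":0,"tz":2,"spin":0},{"grip":0.3,"tx":0,"ty":0,"tz":2,"spin":0},{"grip":0.3,"tx":0,"ty":0,"tz":1.4,"spin":0},{"grip":0.3,"tx":0,"ty":0,"tz":0.8,"spin":0},{"grip":0.3,"tx":0,"ty":0,"tz":0.3,"spin":0},{"grip":0.3,"tx":0,"ty":0,"tz":0,"spin":0}]' >/dev/null
python3 -m creep '[{"grip":0.3,"tx":0,"ty":0,"tz":0,"spin":0}]'; python3 g.py .567 -.0213 .009
```

```text
clock: 22.12
tool_pos: [0.567, -0.0235, 0.0132]
eef_rot: [0.23, 0.973, 0.0, 0.001]
contact_force: [1.4, 0.0, 0.1]
opening: 0.648
finger_force: 0.0
clock 22.12 pos [ 0.567  -0.0235  0.0132] open 57.0 ff 0.0 yawY 63.4 tilt 0.08 q7 0.76
tool d cm [0.1  0.19 0.42]
```

```bash

python3 -m creep '[{"grip":0.3,"tx":0.1,"ty":0.15,"tz":0.2,"spin":0},{"grip":0.3,"tx":0,"ty":0,"tz":0.15,"spin":0},{"grip":0.3,"tx":0,"ty":0,"tz":0,"spin":0},{"grip":-0.1,"tx":0,"ty":0,"tz":0,"spin":0},{"grip":-0.3,"tx":0,"ty":0,"tz":0,"spin":0},{"grip":-0.5,"tx":0,"ty":0,"tz":0,"spin":0},{"grip":-1,"tx":0,"ty":0,"tz":0,"spin":0},{"grip":-1,"tx":0,"ty":0,"tz":0,"spin":0}]'
python3 -m creep '[{"grip":-1,"tx":0,"ty":0,"tz":0,"spin":0}]'; python3 g.py .5209 -.309 .15
```

```text
clock: 22.78
tool_pos: [0.5664, -0.0215, 0.009]
eef_rot: [0.23, 0.973, 0.0, 0.0]
contact_force: [-0.6, 0.0, 0.5]
opening: 0.339
finger_force: 40.0
clock: 22.87
tool_pos: [0.5665, -0.0215, 0.009]
eef_rot: [0.23, 0.973, 0.0, 0.0]
contact_force: [-0.9, -0.1, 0.3]
opening: 0.339
finger_force: 40.0
clock 22.87 pos [ 0.5665 -0.0215  0.009 ] open 29.9 ff 40.0 yawY 63.4 tilt 0.04 q7 0.75
tool d cm [ -8.81 -27.73 -14.12]
```

```bash

python3 -m creep '[{"grip":-1,"tx":0,"ty":0,"tz":-0.7,"spin":0},{"grip":-1,"tx":0,"ty":0,"tz":-2,"spin":0},{"grip":-1,"tx":0,"ty":0,"tz":-2.5,"spin":0},{"grip":-1,"tx":0,"ty":0,"tz":-2.5,"spin":0},{"grip":-1,"tx":0,"ty":0,"tz":-2.5,"spin":0},{"grip":-1,"tx":0,"ty":0,"tz":-2.3,"spin":0},{"grip":-1,"tx":-0.2,"ty":-0.6,"tz":-1,"spin":0},{"grip":-1,"tx":-0.4,"ty":-1.3,"tz":0,"spin":0}]' >/dev/null
python3 -m creep '[{"grip":-1,"tx":-0.7,"ty":-2.1,"tz":0,"spin":0},{"grip":-1,"tx":-0.7,"ty":-2.1,"tz":0,"spin":0},{"grip":-1,"tx":-0.7,"ty":-2.1,"tz":0,"spin":0},{"grip":-1,"tx":-0.7,"ty":-2.1,"tz":0,"spin":0},{"grip":-1,"tx":-0.7,"ty":-2.1,"tz":0,"spin":0},{"grip":-1,"tx":-0.7,"ty":-2.1,"tz":0,"spin":0},{"grip":-1,"tx":-0.7,"ty":-2.1,"tz":0,"spin":0},{"grip":-1,"tx":-0.7,"ty":-2.1,"tz":0,"spin":0}]'>/dev/null
python3 -m creep '[{"grip":-1,"tx":-0.7,"ty":-2.1,"tz":0,"spin":0},{"grip":-1,"tx":-0.7,"ty":-2.1,"tz":0,"spin":0},{"grip":-1,"tx":-0.7,"ty":-2.1,"tz":0,"spin":0},{"grip":-1,"tx":-0.4,"ty":-1.5,"tz":0,"spin":0},{"grip":-1,"tx":-0.2,"ty":-0.7,"tz":0,"spin":0},{"grip":-1,"tx":0,"ty":0,"tz":0,"spin":0},{"grip":-1,"tx":0,"ty":0,"tz":0,"spin":0}]'
python3 g.py .5209 -.309 .079
```

```text
clock: 24.78
tool_pos: [0.5234, -0.3042, 0.1434]
eef_rot: [0.23, 0.973, 0.001, -0.001]
contact_force: [-1.2, -0.1, -2.1]
opening: 0.342
finger_force: 40.0
clock 24.78 pos [ 0.5234 -0.3042  0.1434] open 30.1 ff 40.0 yawY 63.4 tilt 0.09 q7 1.26
tool d cm [-0.   -0.55  6.44]
```

```bash

python3 -m creep '[{"grip":-1,"tx":0,"ty":-0.55,"tz":0.8,"spin":0},{"grip":-1,"tx":0,"ty":0,"tz":1.8,"spin":0},{"grip":-1,"tx":0,"ty":0,"tz":1.8,"spin":0},{"grip":-1,"tx":0,"ty":0,"tz":0.9,"spin":0},{"grip":-1,"tx":0,"ty":0,"tz":0.4,"spin":0},{"grip":-1,"tx":0,"ty":0,"tz":0.1,"spin":0},{"grip":-1,"tx":0,"ty":0,"tz":0,"spin":0},{"grip":-1,"tx":0,"ty":0,"tz":0,"spin":0}]'
python3 g.py .5209 -.309 .079
```

```text
clock: 25.45
tool_pos: [0.522, -0.3097, 0.0866]
eef_rot: [0.23, 0.973, -0.0, 0.001]
contact_force: [-0.2, -0.1, -2.1]
opening: 0.338
finger_force: 40.0
clock 25.45 pos [ 0.522  -0.3097  0.0866] open 29.7 ff 40.0 yawY 63.4 tilt 0.08 q7 1.24
tool d cm [0.14 0.01 0.76]
```

```bash

python3 -m creep '[{"grip":-1,"tx":0.1,"ty":0,"tz":0.4,"spin":0},{"grip":-1,"tx":0,"ty":0,"tz":0.2,"spin":0},{"grip":-1,"tx":0,"ty":0,"tz":0.1,"spin":0},{"grip":-1,"tx":0,"ty":0,"tz":0.04,"spin":0},{"grip":-1,"tx":0,"ty":0,"tz":0,"spin":0},{"grip":-1,"tx":0,"ty":0,"tz":0,"spin":0}]'

```

```text
clock: 25.95
tool_pos: [0.5204, -0.3093, 0.079]
eef_rot: [0.23, 0.973, -0.0, -0.0]
contact_force: [-2.4, 1.2, 5.5]
opening: 0.34
finger_force: 40.0
```

```bash

python3 -m creep '[{"grip":-0.2,"tx":0,"ty":0,"tz":0,"spin":0},{"grip":0,"tx":0,"ty":0,"tz":0,"spin":0},{"grip":0.2,"tx":0,"ty":0,"tz":0,"spin":0},{"grip":0.3,"tx":0,"ty":0,"tz":0,"spin":0},{"grip":0.3,"tx":0,"ty":0,"tz":-0.8,"spin":0},{"grip":0.3,"tx":0,"ty":0,"tz":-2,"spin":0},{"grip":0.5,"tx":0,"ty":0,"tz":-2.5,"spin":0},{"grip":1,"tx":0,"ty":0,"tz":-2.5,"spin":0}]' 
python3 -m creep '[{"grip":1,"tx":0.3,"ty":0.9,"tz":-1,"spin":0},{"grip":1,"tx":0.7,"ty":2.2,"tz":0,"spin":0},{"grip":1,"tx":0.7,"ty":2.2,"tz":0,"spin":0},{"grip":1,"tx":0.7,"ty":2.2,"tz":0,"spin":0},{"grip":1,"tx":0.7,"ty":2.2,"tz":0,"spin":0},{"grip":1,"tx":0.7,"ty":2.2,"tz":0,"spin":0},{"grip":1,"tx":0.7,"ty":2.2,"tz":0,"spin":0},{"grip":1,"tx":0.7,"ty":2.2,"tz":0,"spin":0}]'>/dev/null
python3 look.py top3 .5209,-.309,.118 .531,.3135,.139 .62,.311,.124 .441,.314,.104
python3 g.py .4406 .3138 .19
```

```text
clock: 26.62
tool_pos: [0.5202, -0.309, 0.1574]
eef_rot: [0.23, 0.973, 0.0, -0.0]
contact_force: [1.0, -0.3, 0.3]
opening: 0.776
finger_force: 0.0
.5209,-.309,.118 88 [ 0.5207 -0.3116  0.1178] [ 520.5 -311.    10.3]
.531,.3135,.139 220 [0.531  0.3121 0.1386] [531.2 312.6  15.1]
.62,.311,.124 268 [0.6186 0.3111 0.1237] [618.8 311.3  16.9]
.441,.314,.104 760 [0.4407 0.3132 0.1039] [440.4 313.6  29.2]
clock 27.33 pos [ 0.5483 -0.1313  0.1666] open 88.0 ff 0.0 yawY 63.8 tilt 0.34 q7 0.99
tool d cm [29.3  35.21 -2.09]
```

View pics/top3.png

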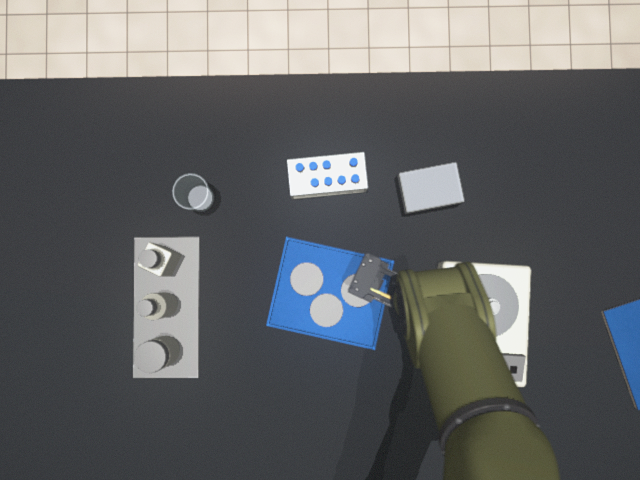

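The weight stands at (494,306) on the pan, about 2 mm off centre, and all three containers stand on the mat. Returning the jar first.

```bash

python3 -m creep '[{"grip":1,"tx":1,"ty":1.5,"tz":-0.6,"spin":0},{"grip":1,"tx":1.9,"ty":2.3,"tz":0,"spin":0},{"grip":1,"tx":1.9,"ty":2.3,"tz":0,"spin":0},{"grip":1,"tx":1.9,"ty":2.3,"tz":0,"spin":0},{"grip":1,"tx":1.9,"ty":2.3,"tz":0,"spin":0},{"grip":1,"tx":1.9,"ty":2.3,"tz":0,"spin":0},{"grip":1,"tx":1.9,"ty":2.3,"tz":0,"spin":0},{"grip":1,"tx":1.9,"ty":2.3,"tz":0,"spin":0}]' >/dev/null
python3 -m creep '[{"grip":1,"tx":1.9,"ty":2.3,"tz":0,"spin":0},{"grip":1,"tx":1.9,"ty":2.3,"tz":0,"spin":0},{"grip":1,"tx":1.9,"ty":2.3,"tz":0,"spin":0},{"grip":1,"tx":1.9,"ty":2.3,"tz":0,"spin":0},{"grip":1,"tx":1.9,"ty":2.3,"tz":0,"spin":0},{"grip":1,"tx":1.9,"ty":2.3,"tz":0,"spin":0},{"grip":1,"tx":1.9,"ty":2.3,"tz":0,"spin":0},{"grip":1,"tx":1.9,"ty":1.9,"tz":0,"spin":0}]' >/dev/null
python3 -m creep '[{"grip":1,"tx":-0.3,"ty":-0.2,"tz":0.5,"spin":0},{"grip":1,"tx":0,"ty":0,"tz":1,"spin":0},{"grip":1,"tx":0,"ty":0,"tz":1,"spin":0},{"grip":1,"tx":0,"ty":0,"tz":0,"spin":0},{"grip":1,"tx":0,"ty":0,"tz":0,"spin":0},{"grip":1,"tx":0,"ty":0,"tz":0,"spin":0}]' 
python3 g.py .4406 .3138 .0735
```

```text
clock: 29.17
tool_pos: [0.445, 0.3061, 0.1473]
eef_rot: [0.231, 0.973, -0.0, -0.0]
contact_force: [-0.1, 0.4, -0.4]
opening: 0.997
finger_force: 0.0
clock 29.17 pos [0.445  0.3061 0.1473] open 87.7 ff 0.0 yawY 63.3 tilt 0.04 q7 0.23
tool d cm [0.74 0.5  7.38]
```

```bash

python3 -m creep '[{"grip":1,"tx":0.74,"ty":0.5,"tz":0.8,"spin":0},{"grip":1,"tx":0,"ty":0,"tz":2,"spin":0},{"grip":1,"tx":0,"ty":0,"tz":2,"spin":0},{"grip":1,"tx":0,"ty":0,"tz":1.8,"spin":0},{"grip":1,"tx":0,"ty":0,"tz":0.7,"spin":0},{"grip":1,"tx":0,"ty":0,"tz":0,"spin":0},{"grip":1,"tx":0,"ty":0,"tz":0,"spin":0}]' >/dev/null
python3 g.py .4406 .3138 .0735
python3 -m creep '[{"grip":0.6,"tx":0,"ty":0,"tz":0,"spin":0},{"grip":0.4,"tx":0,"ty":0,"tz":0,"spin":0},{"grip":0.3,"tx":0,"ty":0,"tz":0,"spin":0},{"grip":0.2,"tx":0,"ty":0,"tz":0,"spin":0},{"grip":-1,"tx":0,"ty":0,"tz":0,"spin":0},{"grip":-1,"tx":0,"ty":0,"tz":0,"spin":0},{"grip":-1,"tx":0,"ty":0,"tz":0,"spin":0}]'
python3 g.py .5533 -.0703 .14
```

```text
clock 29.75 pos [0.4402 0.3152 0.0746] open 88.2 ff 0.0 yawY 63.4 tilt 0.01 q7 0.19
tool d cm [-0.09 -0.11  0.11]
clock: 30.33
tool_pos: [0.4406, 0.3151, 0.075]
eef_rot: [0.23, 0.973, 0.0, 0.0]
contact_force: [1.2, 0.0, 4.2]
opening: 0.647
finger_force: 39.9
clock 30.33 pos [0.4406 0.3151 0.075 ] open 57.0 ff 39.9 yawY 63.4 tilt 0.06 q7 0.19
tool d cm [-27.35 -29.4   -6.52]
```

```bash

python3 -m creep '[{"grip":-1,"tx":0,"ty":0,"tz":-0.7,"spin":0},{"grip":-1,"tx":0,"ty":0,"tz":-2,"spin":0},{"grip":-1,"tx":0,"ty":0,"tz":-2,"spin":0},{"grip":-1,"tx":-0.4,"ty":-0.4,"tz":-0.8,"spin":0},{"grip":-1,"tx":-1,"ty":-1.1,"tz":0,"spin":0},{"grip":-1,"tx":-1.7,"ty":-1.8,"tz":0,"spin":0},{"grip":-1,"tx":-1.7,"ty":-1.8,"tz":0,"spin":0},{"grip":-1,"tx":-1.7,"ty":-1.8,"tz":0,"spin":0}]' >/dev/null
python3 -m creep '[{"grip":-1,"tx":-1.7,"ty":-1.8,"tz":0,"spin":0},{"grip":-1,"tx":-1.7,"ty":-1.8,"tz":0,"spin":0},{"grip":-1,"tx":-1.7,"ty":-1.8,"tz":0,"spin":0},{"grip":-1,"tx":-1.7,"ty":-1.8,"tz":0,"spin":0},{"grip":-1,"tx":-1.7,"ty":-1.8,"tz":0,"spin":0},{"grip":-1,"tx":-1.7,"ty":-1.8,"tz":0,"spin":0},{"grip":-1,"tx":-1.7,"ty":-1.8,"tz":0,"spin":0},{"grip":-1,"tx":-1.7,"ty":-1.8,"tz":0,"spin":0}]'>/dev/null
python3 -m creep '[{"grip":-1,"tx":-1.7,"ty":-1.8,"tz":0,"spin":0},{"grip":-1,"tx":-1.7,"ty":-1.8,"tz":0,"spin":0},{"grip":-1,"tx":-1.7,"ty":-1.8,"tz":0,"spin":0},{"grip":-1,"tx":-1.5,"ty":-1.7,"tz":0,"spin":0},{"grip":-1,"tx":-0.6,"ty":-0.8,"tz":0,"spin":0},{"grip":-1,"tx":0,"ty":0,"tz":0,"spin":0},{"grip":-1,"tx":0,"ty":0,"tz":0,"spin":0}]'
python3 g.py .5533 -.0705 .077
```

```text
clock: 32.25
tool_pos: [0.5527, -0.0681, 0.1292]
eef_rot: [0.231, 0.973, 0.0, -0.001]
contact_force: [-0.9, 1.2, -2.7]
opening: 0.648
finger_force: 39.9
clock 32.25 pos [ 0.5527 -0.0681  0.1292] open 57.0 ff 39.9 yawY 63.3 tilt 0.09 q7 0.82
tool d cm [-0.17 -0.19  5.22]
```

```bash

python3 -m creep '[{"grip":-1,"tx":-0.15,"ty":-0.2,"tz":0.8,"spin":0},{"grip":-1,"tx":0,"ty":0,"tz":1.8,"spin":0},{"grip":-1,"tx":0,"ty":0,"tz":1.2,"spin":0},{"grip":-1,"tx":0,"ty":0,"tz":0.6,"spin":0},{"grip":-1,"tx":0,"ty":0,"tz":0.3,"spin":0},{"grip":-1,"tx":0,"ty":0,"tz":0.2,"spin":0},{"grip":-1,"tx":0,"ty":0,"tz":0,"spin":0},{"grip":-1,"tx":0,"ty":0,"tz":0,"spin":0}]'
python3 g.py .5533 -.0705 .077
```

```text
clock: 32.92
tool_pos: [0.5543, -0.0707, 0.0809]
eef_rot: [0.23, 0.973, 0.0, 0.0]
contact_force: [-0.1, -0.2, -2.7]
opening: 0.648
finger_force: 39.9
clock 32.92 pos [ 0.5543 -0.0707  0.0809] open 57.0 ff 39.9 yawY 63.4 tilt 0.05 q7 0.8
tool d cm [ 0.1  -0.03  0.39]
```

```bash

python3 -m creep '[{"grip":-1,"tx":0.1,"ty":0,"tz":0.2,"spin":0},{"grip":-1,"tx":0,"ty":0,"tz":0.12,"spin":0},{"grip":-1,"tx":0,"ty":0,"tz":0.06,"spin":0},{"grip":-1,"tx":0,"ty":0,"tz":0.03,"spin":0},{"grip":-1,"tx":0,"ty":0,"tz":0,"spin":0}]'
python3 -m creep '[{"grip":0.5,"tx":0,"ty":0,"tz":0,"spin":0},{"grip":0.8,"tx":0,"ty":0,"tz":0,"spin":0},{"grip":1,"tx":0,"ty":0,"tz":0,"spin":0},{"grip":1,"tx":0,"ty":0,"tz":0,"spin":0},{"grip":1,"tx":0,"ty":0,"tz":-1,"spin":0},{"grip":1,"tx":0,"ty":0,"tz":-2.5,"spin":0},{"grip":0.6,"tx":0,"ty":0,"tz":-3,"spin":0},{"grip":0.2,"tx":0,"ty":0,"tz":-3,"spin":0}]'
python3 g.py .6187 .3113 .18
```

```text
clock: 33.33
tool_pos: [0.5531, -0.0705, 0.077]
eef_rot: [0.23, 0.973, 0.0, 0.0]
contact_force: [-1.2, -0.0, 4.1]
opening: 0.642
finger_force: 39.9
clock: 34.0
tool_pos: [0.5525, -0.0705, 0.1727]
eef_rot: [0.23, 0.973, -0.0, -0.001]
contact_force: [0.4, -0.5, -0.2]
opening: 0.875
finger_force: 0.0
clock 34.0 pos [ 0.5525 -0.0705  0.1727] open 77.0 ff 0.0 yawY 63.4 tilt 0.07 q7 0.85
tool d cm [11.19 37.09 -0.73]
```

```bash

python3 -m creep '[{"grip":0.2,"tx":0.3,"ty":1.2,"tz":0,"spin":0},{"grip":0.2,"tx":0.7,"ty":2.3,"tz":0,"spin":0},{"grip":0.2,"tx":0.7,"ty":2.3,"tz":0,"spin":0},{"grip":0.2,"tx":0.7,"ty":2.3,"tz":0,"spin":0},{"grip":0.2,"tx":0.7,"ty":2.3,"tz":0,"spin":0},{"grip":0.2,"tx":0.7,"ty":2.3,"tz":0,"spin":0},{"grip":0.2,"tx":0.7,"ty":2.3,"tz":0,"spin":0},{"grip":0.2,"tx":0.7,"ty":2.3,"tz":0,"spin":0}]' >/dev/null
python3 -m creep '[{"grip":0.2,"tx":0.7,"ty":2.3,"tz":0,"spin":0},{"grip":0.2,"tx":0.7,"ty":2.3,"tz":0,"spin":0},{"grip":0.2,"tx":0.7,"ty":2.3,"tz":0,"spin":0},{"grip":0.2,"tx":0.7,"ty":2.3,"tz":0,"spin":0},{"grip":0.2,"tx":0.7,"ty":2.3,"tz":0,"spin":0},{"grip":0.2,"tx":0.7,"ty":2.3,"tz":0,"spin":0},{"grip":0.2,"tx":0.7,"ty":2.3,"tz":0,"spin":0},{"grip":0.2,"tx":0.7,"ty":2.3,"tz":0,"spin":0}]' >/dev/null
python3 -m creep '[{"grip":0.2,"tx":0.4,"ty":1.3,"tz":0,"spin":0},{"grip":0.2,"tx":0,"ty":0,"tz":1,"spin":0},{"grip":0.2,"tx":0,"ty":0,"tz":0.5,"spin":0},{"grip":0.2,"tx":0,"ty":0,"tz":0,"spin":0},{"grip":0.2,"tx":0,"ty":0,"tz":0,"spin":0}]' 
python3 g.py .6188 .3113 .0957
```

```text
clock: 35.75
tool_pos: [0.6185, 0.3078, 0.1554]
eef_rot: [0.231, 0.973, -0.002, -0.0]
contact_force: [-0.6, -0.3, -0.9]
opening: 0.599
finger_force: 0.0
clock 35.75 pos [0.6185 0.3078 0.1554] open 52.8 ff 0.0 yawY 63.3 tilt 0.18 q7 0.39
tool d cm [0.13 0.34 5.97]
```

```bash

python3 -m creep '[{"grip":0.2,"tx":0.1,"ty":0.3,"tz":0.8,"spin":0},{"grip":0.2,"tx":0,"ty":0,"tz":2,"spin":0},{"grip":0.2,"tx":0,"ty":0,"tz":1.8,"spin":0},{"grip":0.2,"tx":0,"ty":0,"tz":0.9,"spin":0},{"grip":0.2,"tx":0,"ty":0,"tz":0.4,"spin":0},{"grip":0.2,"tx":0,"ty":0,"tz":0,"spin":0},{"grip":0.2,"tx":0,"ty":0,"tz":0,"spin":0}]' >/dev/null
python3 g.py .6188 .3113 .0957
python3 -m creep '[{"grip":-0.1,"tx":0,"ty":0,"tz":0,"spin":0},{"grip":-0.3,"tx":0,"ty":0,"tz":0,"spin":0},{"grip":-0.4,"tx":0,"ty":0,"tz":0,"spin":0},{"grip":-0.6,"tx":0,"ty":0,"tz":0,"spin":0},{"grip":-1,"tx":0,"ty":0,"tz":0,"spin":0},{"grip":-1,"tx":0,"ty":0,"tz":0,"spin":0}]'
python3 g.py .5783 .0288 .15
```

```text
clock 36.33 pos [0.6197 0.3136 0.098 ] open 52.7 ff 0.0 yawY 63.4 tilt 0.06 q7 0.37
tool d cm [-0.03 -0.25  0.23]
clock: 36.83
tool_pos: [0.6196, 0.3136, 0.0982]
eef_rot: [0.23, 0.973, 0.0, 0.0]
contact_force: [-0.5, -1.2, 4.4]
opening: 0.38
finger_force: 40.0
clock 36.83 pos [0.6196 0.3136 0.0982] open 33.4 ff 40.0 yawY 63.4 tilt 0.06 q7 0.37
tool d cm [ -9.08 -27.3   -5.19]
```

```bash

python3 -m creep '[{"grip":-1,"tx":0,"ty":0,"tz":-0.7,"spin":0},{"grip":-1,"tx":0,"ty":0,"tz":-2,"spin":0},{"grip":-1,"tx":0,"ty":0,"tz":-1.8,"spin":0},{"grip":-1,"tx":-0.3,"ty":-1,"tz":-0.7,"spin":0},{"grip":-1,"tx":-0.7,"ty":-2.1,"tz":0,"spin":0},{"grip":-1,"tx":-0.7,"ty":-2.1,"tz":0,"spin":0},{"grip":-1,"tx":-0.7,"ty":-2.1,"tz":0,"spin":0},{"grip":-1,"tx":-0.7,"ty":-2.1,"tz":0,"spin":0}]' >/dev/null
python3 -m creep '[{"grip":-1,"tx":-0.7,"ty":-2.1,"tz":0,"spin":0},{"grip":-1,"tx":-0.7,"ty":-2.1,"tz":0,"spin":0},{"grip":-1,"tx":-0.7,"ty":-2.1,"tz":0,"spin":0},{"grip":-1,"tx":-0.7,"ty":-2.1,"tz":0,"spin":0},{"grip":-1,"tx":-0.7,"ty":-2.1,"tz":0,"spin":0},{"grip":-1,"tx":-0.7,"ty":-2.1,"tz":0,"spin":0},{"grip":-1,"tx":-0.7,"ty":-2.1,"tz":0,"spin":0},{"grip":-1,"tx":-0.7,"ty":-1.8,"tz":0,"spin":0}]'>/dev/null
python3 -m creep '[{"grip":-1,"tx":-0.3,"ty":-0.9,"tz":0,"spin":0},{"grip":-1,"tx":0,"ty":0,"tz":0,"spin":0},{"grip":-1,"tx":0,"ty":0,"tz":0,"spin":0},{"grip":-1,"tx":0,"ty":0,"tz":0,"spin":0}]'
python3 g.py .5785 .0285 .1002
```

```text
clock: 38.5
tool_pos: [0.5797, 0.0357, 0.1494]
eef_rot: [0.229, 0.973, 0.001, -0.0]
contact_force: [0.3, -0.1, -2.5]
opening: 0.373
finger_force: 40.0
clock 38.5 pos [0.5797 0.0357 0.1494] open 32.9 ff 40.0 yawY 63.5 tilt 0.11 q7 0.68
tool d cm [-0.22 -0.71  4.92]
```

```bash

python3 -m creep '[{"grip":-1,"tx":-0.2,"ty":-0.7,"tz":0.8,"spin":0},{"grip":-1,"tx":0,"ty":0,"tz":1.6,"spin":0},{"grip":-1,"tx":0,"ty":0,"tz":1.1,"spin":0},{"grip":-1,"tx":0,"ty":0,"tz":0.6,"spin":0},{"grip":-1,"tx":0,"ty":0,"tz":0.3,"spin":0},{"grip":-1,"tx":0,"ty":0,"tz":0,"spin":0},{"grip":-1,"tx":0,"ty":0,"tz":0,"spin":0}]'
python3 g.py .5785 .0285 .1002
```

```text
clock: 39.08
tool_pos: [0.5784, 0.0269, 0.1055]
eef_rot: [0.23, 0.973, 0.0, 0.0]
contact_force: [0.9, 0.2, -2.2]
opening: 0.377
finger_force: 40.0
clock 39.08 pos [0.5784 0.0269 0.1055] open 33.2 ff 40.0 yawY 63.4 tilt 0.03 q7 0.67
tool d cm [0.06 0.15 0.53]
```

```bash

python3 -m creep '[{"grip":-1,"tx":0.05,"ty":0.15,"tz":0.2,"spin":0},{"grip":-1,"tx":0,"ty":0,"tz":0.2,"spin":0},{"grip":-1,"tx":0,"ty":0,"tz":0.1,"spin":0},{"grip":-1,"tx":0,"ty":0,"tz":0.05,"spin":0},{"grip":-1,"tx":0,"ty":0,"tz":0,"spin":0}]'
python3 -m creep '[{"grip":-0.1,"tx":0,"ty":0,"tz":0,"spin":0},{"grip":0,"tx":0,"ty":0,"tz":0,"spin":0},{"grip":0.2,"tx":0,"ty":0,"tz":0,"spin":0},{"grip":0.2,"tx":0,"ty":0,"tz":0,"spin":0},{"grip":0.2,"tx":0,"ty":0,"tz":-1,"spin":0},{"grip":0.2,"tx":0,"ty":0,"tz":-2.5,"spin":0},{"grip":0.2,"tx":0,"ty":0,"tz":-3,"spin":0},{"grip":0.2,"tx":0,"ty":0,"tz":-2.5,"spin":0}]'
python3 g.py .5312 .3125 .18
```

```text
clock: 39.5
tool_pos: [0.5786, 0.0281, 0.1002]
eef_rot: [0.23, 0.973, 0.0, 0.0]
contact_force: [-1.0, 0.9, -0.9]
opening: 0.371
finger_force: 40.0
clock: 40.17
tool_pos: [0.5785, 0.0281, 0.192]
eef_rot: [0.23, 0.973, 0.0, 0.0]
contact_force: [1.2, -0.3, -0.4]
opening: 0.598
finger_force: 0.0
clock 40.17 pos [0.5785 0.0281 0.192 ] open 52.7 ff 0.0 yawY 63.4 tilt 0.04 q7 0.71
tool d cm [16.97 23.3   1.21]
```

```bash

python3 -m creep '[{"grip":0.2,"tx":0.8,"ty":1.1,"tz":0,"spin":0},{"grip":0.2,"tx":1.6,"ty":2.2,"tz":0,"spin":0},{"grip":0.2,"tx":1.6,"ty":2.2,"tz":0,"spin":0},{"grip":0.2,"tx":1.6,"ty":2.2,"tz":0,"spin":0},{"grip":0.2,"tx":1.6,"ty":2.2,"tz":0,"spin":0},{"grip":0.2,"tx":1.6,"ty":2.2,"tz":0,"spin":0},{"grip":0.2,"tx":1.6,"ty":2.2,"tz":0,"spin":0},{"grip":0.2,"tx":1.6,"ty":2.2,"tz":0,"spin":0}]' >/dev/null
python3 -m creep '[{"grip":0.2,"tx":1.6,"ty":2.2,"tz":0,"spin":0},{"grip":0.2,"tx":1.6,"ty":2.2,"tz":0,"spin":0},{"grip":0.2,"tx":1.2,"ty":1.6,"tz":0,"spin":0},{"grip":0.2,"tx":0.6,"ty":0.8,"tz":1,"spin":0},{"grip":0.2,"tx":0,"ty":0,"tz":1,"spin":0},{"grip":0.2,"tx":0,"ty":0,"tz":0,"spin":0},{"grip":0.2,"tx":0,"ty":0,"tz":0,"spin":0},{"grip":0.2,"tx":0,"ty":0,"tz":0,"spin":0}]'
python3 g.py .5312 .3125 .1072
```

```text
clock: 41.5
tool_pos: [0.5315, 0.3101, 0.1695]
eef_rot: [0.232, 0.973, -0.001, 0.0]
contact_force: [0.3, -0.4, -0.4]
opening: 0.601
finger_force: 0.0
clock 41.5 pos [0.5315 0.3101 0.1695] open 52.9 ff 0.0 yawY 63.2 tilt 0.12 q7 0.28
tool d cm [0.14 0.22 6.23]
```

```bash

python3 -m creep '[{"grip":0.2,"tx":0.1,"ty":0.15,"tz":0.8,"spin":0},{"grip":0.2,"tx":0,"ty":0,"tz":2,"spin":0},{"grip":0.2,"tx":0,"ty":0,"tz":2,"spin":0},{"grip":0.2,"tx":0,"ty":0,"tz":0.9,"spin":0},{"grip":0.2,"tx":0,"ty":0,"tz":0.4,"spin":0},{"grip":0.2,"tx":0,"ty":0,"tz":0,"spin":0},{"grip":0.2,"tx":0,"ty":0,"tz":0,"spin":0}]' >/dev/null
python3 g.py .5312 .3125 .1072
python3 -m creep '[{"grip":-0.2,"tx":0,"ty":0,"tz":0,"spin":0},{"grip":-0.4,"tx":0,"ty":0,"tz":0,"spin":0},{"grip":-0.4,"tx":0,"ty":0,"tz":0,"spin":0},{"grip":-0.6,"tx":0,"ty":0,"tz":0,"spin":0},{"grip":-1,"tx":0,"ty":0,"tz":0,"spin":0},{"grip":-1,"tx":0,"ty":0,"tz":0,"spin":0}]'
python3 g.py .5156 -.0102 .24
```

```text
clock 42.08 pos [0.5311 0.3144 0.1094] open 52.7 ff 0.0 yawY 63.3 tilt 0.06 q7 0.25
tool d cm [-0.09 -0.17  0.22]
clock: 42.58
tool_pos: [0.531, 0.3145, 0.1095]
eef_rot: [0.23, 0.973, 0.0, 0.0]
contact_force: [0.5, -0.7, 4.2]
opening: 0.326
finger_force: 40.0
clock 42.58 pos [0.531  0.3145 0.1095] open 28.7 ff 40.0 yawY 63.4 tilt 0.06 q7 0.25
tool d cm [-13.19 -29.7  -13.06]
```

```bash

python3 -m creep '[{"grip":-1,"tx":0,"ty":0,"tz":-0.7,"spin":0},{"grip":-1,"tx":0,"ty":0,"tz":-2,"spin":0},{"grip":-1,"tx":0,"ty":0,"tz":-2.5,"spin":0},{"grip":-1,"tx":0,"ty":0,"tz":-2.5,"spin":0},{"grip":-1,"tx":0,"ty":0,"tz":-2.5,"spin":0},{"grip":-1,"tx":0,"ty":0,"tz":-2,"spin":0},{"grip":-1,"tx":-0.2,"ty":-0.5,"tz":-0.8,"spin":0},{"grip":-1,"tx":-0.6,"ty":-1.4,"tz":0,"spin":0}]' >/dev/null
python3 -m creep '[{"grip":-1,"tx":-0.9,"ty":-2,"tz":0,"spin":0},{"grip":-1,"tx":-0.9,"ty":-2,"tz":0,"spin":0},{"grip":-1,"tx":-0.9,"ty":-2,"tz":0,"spin":0},{"grip":-1,"tx":-0.9,"ty":-2,"tz":0,"spin":0},{"grip":-1,"tx":-0.9,"ty":-2,"tz":0,"spin":0},{"grip":-1,"tx":-0.9,"ty":-2,"tz":0,"spin":0},{"grip":-1,"tx":-0.9,"ty":-2,"tz":0,"spin":0},{"grip":-1,"tx":-0.9,"ty":-2,"tz":0,"spin":0}]'>/dev/null
python3 -m creep '[{"grip":-1,"tx":-0.9,"ty":-2,"tz":0,"spin":0},{"grip":-1,"tx":-0.9,"ty":-2,"tz":0,"spin":0},{"grip":-1,"tx":-0.9,"ty":-2,"tz":0,"spin":0},{"grip":-1,"tx":-0.9,"ty":-2,"tz":0,"spin":0},{"grip":-1,"tx":-0.9,"ty":-2,"tz":0,"spin":0},{"grip":-1,"tx":-0.6,"ty":-1.6,"tz":0,"spin":0},{"grip":-1,"tx":0,"ty":0,"tz":0,"spin":0},{"grip":-1,"tx":0,"ty":0,"tz":0,"spin":0}]'
python3 -m creep '[{"grip":-1,"tx":0,"ty":0,"tz":0,"spin":0}]' >/dev/null
python3 g.py .5156 -.0104 .1115
```

```text
clock: 44.58
tool_pos: [0.5146, -0.0095, 0.2382]
eef_rot: [0.232, 0.973, -0.0, -0.001]
contact_force: [0.2, 0.2, -1.8]
opening: 0.331
finger_force: 40.0
clock 44.67 pos [ 0.5151 -0.0073  0.2386] open 28.9 ff 40.0 yawY 63.4 tilt 0.07 q7 0.79
tool d cm [-0.19 -0.26 12.71]
```

```bash

python3 -m creep '[{"grip":-1,"tx":-0.15,"ty":-0.25,"tz":1,"spin":0},{"grip":-1,"tx":0,"ty":0,"tz":2.3,"spin":0},{"grip":-1,"tx":0,"ty":0,"tz":2.5,"spin":0},{"grip":-1,"tx":0,"ty":0,"tz":2.5,"spin":0},{"grip":-1,"tx":0,"ty":0,"tz":2,"spin":0},{"grip":-1,"tx":0,"ty":0,"tz":1.3,"spin":0},{"grip":-1,"tx":0,"ty":0,"tz":0.4,"spin":0},{"grip":-1,"tx":0,"ty":0,"tz":0,"spin":0}]' >/dev/null
python3 -m creep '[{"grip":-1,"tx":0,"ty":0,"tz":0,"spin":0}]'
python3 g.py .5156 -.0104 .1115
```

```text
clock: 45.42
tool_pos: [0.5161, -0.0103, 0.119]
eef_rot: [0.23, 0.973, 0.0, 0.0]
contact_force: [0.6, 0.4, -2.8]
opening: 0.331
finger_force: 40.0
clock 45.42 pos [ 0.5161 -0.0103  0.119 ] open 29.2 ff 40.0 yawY 63.4 tilt 0.04 q7 0.71
tool d cm [ 0.04 -0.03  0.75]
```

```bash

python3 -m creep '[{"grip":-1,"tx":0,"ty":0,"tz":0.4,"spin":0},{"grip":-1,"tx":0,"ty":0,"tz":0.2,"spin":0},{"grip":-1,"tx":0,"ty":0,"tz":0.12,"spin":0},{"grip":-1,"tx":0,"ty":0,"tz":0.05,"spin":0},{"grip":-1,"tx":0,"ty":0,"tz":0,"spin":0}]'
python3 -m creep '[{"grip":-0.2,"tx":0,"ty":0,"tz":0,"spin":0},{"grip":0,"tx":0,"ty":0,"tz":0,"spin":0},{"grip":0.2,"tx":0,"ty":0,"tz":0,"spin":0},{"grip":0.2,"tx":0,"ty":0,"tz":0,"spin":0},{"grip":0.2,"tx":0,"ty":0,"tz":-1,"spin":0},{"grip":0.2,"tx":0,"ty":0,"tz":-2.5,"spin":0},{"grip":0.2,"tx":0,"ty":0,"tz":-3,"spin":0},{"grip":0.2,"tx":0,"ty":0,"tz":-3,"spin":0}]'
python3 -m creep '[{"grip":0.2,"tx":0.5,"ty":1,"tz":-1,"spin":0},{"grip":0.2,"tx":1,"ty":2.2,"tz":0,"spin":0},{"grip":0.2,"tx":1,"ty":2.2,"tz":0,"spin":0},{"grip":0.2,"tx":1,"ty":2.2,"tz":0,"spin":0},{"grip":0.2,"tx":1,"ty":2.2,"tz":0,"spin":0},{"grip":0.2,"tx":1,"ty":2.2,"tz":0,"spin":0},{"grip":0.2,"tx":1,"ty":2.2,"tz":0,"spin":0},{"grip":0.2,"tx":1,"ty":2.2,"tz":0,"spin":0}]'>/dev/null
python3 -m creep '[{"grip":0.2,"tx":1,"ty":2.2,"tz":0,"spin":0},{"grip":0.2,"tx":1,"ty":2.2,"tz":0,"spin":0},{"grip":0.2,"tx":0.4,"ty":1,"tz":0,"spin":0},{"grip":0.2,"tx":0,"ty":0,"tz":0,"spin":0},{"grip":0.2,"tx":0,"ty":0,"tz":0,"spin":0},{"grip":0.2,"tx":0,"ty":0,"tz":0,"spin":0}]'
python3 look.py top4 .5155,-.0098,.141 .578,.0288,.126 .553,-.0703,.106 .5209,-.309,.118
```

```text
clock: 45.83
tool_pos: [0.516, -0.0111, 0.1115]
eef_rot: [0.23, 0.973, 0.0, 0.0]
contact_force: [-0.8, 0.7, -0.7]
opening: 0.331
finger_force: 40.0
clock: 46.5
tool_pos: [0.5152, -0.0109, 0.2077]
eef_rot: [0.23, 0.973, -0.0, -0.001]
contact_force: [0.6, 0.1, -1.3]
opening: 0.599
finger_force: 0.0
clock: 47.67
tool_pos: [0.525, 0.226, 0.216]
eef_rot: [0.231, 0.973, -0.001, -0.0]
contact_force: [-0.3, 0.4, 0.7]
opening: 0.597
finger_force: 0.0
.5155,-.0098,.141 218 [ 0.5157 -0.0124  0.1408] [515.8 -12.4  14.8]
.578,.0288,.126 265 [0.5773 0.0263 0.1259] [577.3  26.5  16.8]
.553,-.0703,.106 747 [ 0.5522 -0.0713  0.1057] [552.2 -71.4  28.8]
.5209,-.309,.118 105 [ 0.5202 -0.3098  0.1179] [ 520.  -309.9   10.8]
```

View pics/top4.png

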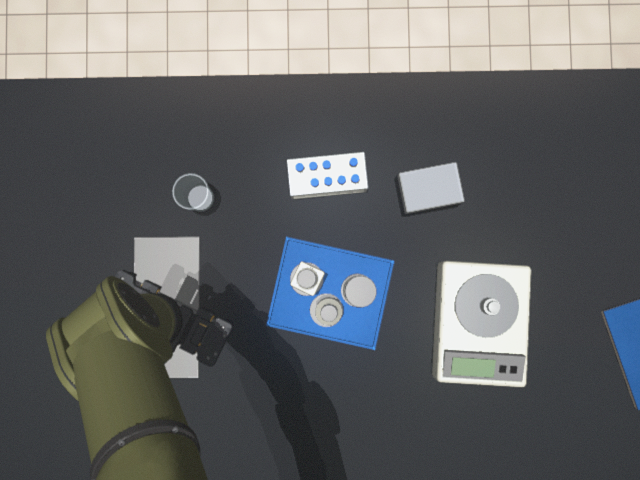

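The tall bottle (328,312), square bottle (307,278) and jar (358,291) are all within 3 mm of where they started. The weight at (491,306) is about 1 mm off the pan's centre, the bystanders haven't moved and the arm is clear, so I'm handing in.

```bash
python3 -c "
from plant import workorder
print(workorder.finish_job())"
```

```text
the job is handed in; nothing more can be done
None
```

The job is handed in, with no verdict shown: the last camera check put the weight about 1 mm from the pan's centre, the containers upright within 3 mm of their starting places, and the bystanders visibly unmoved.

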